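# Ready a weight-driven clock for the courier

## Robot

A 6-joint arm with a two-finger parallel gripper is mounted at the origin on the work surface. World frame = base frame: x ahead of the robot, y to its left, z up, the work surface at z = 0. Lengths are in m, angles in rad, forces in N, time in s.
With the tool pointing down it reaches from about 0.25 to 0.85 m from the base axis. Payload 12.5 kg.
Tool frame: the origin (TCP) lies at the very end of the fingers, on their centre line; the grasp point (between the pads) lies r.grip_depth behind it (r.grip_depth is the distance from the TCP to the grasp point, in m); y points along the fingers, z is the direction in which the jaws open and shut, and the axes are right-handed (so a half turn about y gives the same grasp; the last joint's range is limited). The gripper opens to 93 mm and grips with 3 to 60 N. Pads are 15 mm wide; open, the fingers measure 128 mm over their backs; the gripper's body (75 mm by 188 mm) begins 65 mm behind the grasp point.
Start: joints at [1.192, 0.351, 1.652, -0, 1.139, -0.085], TCP at [0.159, 0.526, 0.219] pointing down, gripper open.
Joint ranges: [-2.75, 2.75], [-0.79, 2.1], [0.01, 2.65], [-1.57, 4.71], [0.07, 3.14], [-2.87, 2.87]. Speed limits (rad/s): [2.22, 2.22, 2.79, 3.14, 3.14, 3.14].

## Interface

Orientations are given as a rotation vector (axis times angle).
In Python, from rig import r, read_camera, camera_model, ticket, spotter gives the robot as it stands.
- The arm moves only by the tool jog_arm, never from a script. Its argument "steps" is a list that holds one entry, the list of rows, each a list of 7 numbers: the shift along the tool's x, y, z in cm, then the turn, a rotation vector about the tool's x, y, z in rad, then the finger opening in cm, from 0 to 9.3. In form: [[[dx, dy, dz, wx, wy, wz, hand], ...]]. A call has 1 to 20 rows; each row shifts and turns the commanded pose from where the row before left it, along the tool's axes as they then stand; what a row does not reach is not made up. A row lasts 1/10 s, in which the tool goes at most 50 mm and 8.59 degrees, less where a joint would pass 70% of its speed; a pose out of reach is approached as far as the arm can. A call with a gripper value outside its range is refused whole. The fingers move at their own pace and stop on an object; "squeeze" is the grip in N (left out, the last holds). Time passes only in rows, so rows that do not move let the fingers close. It gives the time, the measured TCP pose, the force and the opening at its end, in the units of the state.
- r.observe(): the state, without advancing time (a new reading comes with each control period).
- read_camera(name): name is "scene" or "top" or "wrist"; returns (picture, depth): 384x512x3 uint8, red, green, blue; 384x512 float32, m along the optical axis (not along the pixel's ray), 0 where there is no reading.
- camera_model(name): a dict with "mtx" (3x3 intrinsics, pixels), "k1" (the pictures are not rectified: a ray, as slopes to the right and down, at radius r is drawn at 1 + k1 r^2 times it, then the intrinsics apply), "origin" and "attitude" of the camera in the world. Camera axes: x right, y down, z forward; pixel columns grow to the right and rows downward; lengths in m; the calibration is good to about 2 mm. A picture is of the moment at which its call begins: read the wrist's pose just before it. camera_model takes no time and is no camera call; for the wrist camera it gives the pose at the moment of the call.
- ticket.finish_job(): hands the job in, once; it reports no verdict.
Trained networks look in the newest picture that a camera, given by its name, has taken for a name from the list of things; names that differ only in an ending like _2 or _b are one class to them, and where a whole thing is asked for, a point or a joint stands for the part that bears it (a point fixed in the world has none). Each returns a list of dicts, best first, with "score" (0 to 1); they miss things now and then, are a little off and sometimes report something else, mostly with a low value. They report only what shows in the picture. A call takes as long as a camera call. They do not tell look-alikes from the thing itself.
- spotter.boxes_of(camera, label): "centre" ([x, y, z] in m, in world coordinates, good to about 4 mm: the middle of the surface that is visible of it).
- spotter.spot_point(camera, label): "centre" ([x, y, z] in m, in world coordinates, good to about 4 mm: a listed point, or the origin of a listed thing).
The state is a dict: "time": time; "joint_positions": joint angles; "qd": joint speeds; "joint_torque": joint torques, N m; "eef_pos": TCP position; "ee_rot": TCP orientation; "ft_force": force on the tool from outside, world axes, zero at the start; "wrist_torque": the same for the moment, N m; "gripper_width": finger opening in m.
Only numpy, scipy, OpenCV 4.12 (cv2) and the standard library are available. Lean on these libraries where they do the work, as an engineer would, in place of code of your own. Each camera call takes 0.05 s, during which the arm holds its last target.

## Task

Make this wall clock ready for the courier. Screw all four red wing bolts of the movement cradle clockwise until they are fully home, working crosswise: after the first one do the one diagonally opposite, so that the bars clamp down evenly. Press every brass weight down into a clip of its own in the weight rack, end caps outside the forks, until it sits on the bottom of both forks under the sprung jaws; leave the oil bottle, screwdriver and loupe where they are.

Things in the scene. Friction and masses are not known exactly. Their poses are not given: they have to be found in the camera images.
- bolt1_grip (a point): Captive wing bolt at the near left corner seen from the robot of the movement cradle (diagonal to bolt 3): red upright bar, 44 long, 10 thick, its top 88 above the bench; the point is on the bolt's axis, 8 below the top of the bar and 26 above the steel clamp bar beneath; x axis along the bar's length, so grip across y; z up.
- bolt1 (a joint): Angle of wing bolt 1 in rad: 0 = slack, grows clockwise seen from above (tightening), hard end stop at 2.2 = fully home. Stays where it is left; turning takes about 0.06 N m. The bar's direction at the end stop differs from bolt to bolt.
- bolt2_grip (a point): Captive wing bolt at the near right corner of the movement cradle (diagonal to bolt 4): red upright bar, 44 long, 10 thick, its top 88 above the bench; the point is on the bolt's axis, 8 below the top of the bar and 26 above the steel clamp bar beneath; x axis along the bar's length, so grip across y; z up.
- bolt2 (a joint): Angle of wing bolt 2 in rad: 0 = slack, grows clockwise seen from above (tightening), hard end stop at 2.2 = fully home. Stays where it is left; turning takes about 0.06 N m. The bar's direction at the end stop differs from bolt to bolt.
- bolt3_grip (a point): Captive wing bolt at the far right corner of the movement cradle (diagonal to bolt 1): red upright bar, 44 long, 10 thick, its top 88 above the bench; the point is on the bolt's axis, 8 below the top of the bar and 26 above the steel clamp bar beneath; x axis along the bar's length, so grip across y; z up.
- bolt3 (a joint): Angle of wing bolt 3 in rad: 0 = slack, grows clockwise seen from above (tightening), hard end stop at 2.2 = fully home. Stays where it is left; turning takes about 0.06 N m. The bar's direction at the end stop differs from bolt to bolt.
- bolt4_grip (a point): Captive wing bolt at the far left corner of the movement cradle (diagonal to bolt 2): red upright bar, 44 long, 10 thick, its top 88 above the bench; the point is on the bolt's axis, 8 below the top of the bar and 26 above the steel clamp bar beneath; x axis along the bar's length, so grip across y; z up.
- bolt4 (a joint): Angle of wing bolt 4 in rad: 0 = slack, grows clockwise seen from above (tightening), hard end stop at 2.2 = fully home. Stays where it is left; turning takes about 0.06 N m. The bar's direction at the end stop differs from bolt to bolt.
- weight1_mid (a point): Brass driving weight, about 0.6 kg: a cylinder 36 in diameter and 120 long between two hexagonal end caps (12 thick, 40 across the flats; 144 over all), a flat wire hook (24 long, 18 wide) beyond one cap. The point is its centre, x axis along it towards the hook. Starts lying on a cap flat in the tray, the point 28 above the bench. May be absent (None).
- weight2_mid (a point): Brass driving weight, about 0.6 kg: a cylinder 36 in diameter and 120 long between two hexagonal end caps (12 thick, 40 across the flats; 144 over all), a flat wire hook (24 long, 18 wide) beyond one cap. The point is its centre, x axis along it towards the hook. Starts lying on a cap flat in the tray, the point 28 above the bench. May be absent (None).
- weight3_mid (a point): Brass driving weight, about 0.6 kg: a cylinder 36 in diameter and 120 long between two hexagonal end caps (12 thick, 40 across the flats; 144 over all), a flat wire hook (24 long, 18 wide) beyond one cap. The point is its centre, x axis along it towards the hook. Starts lying on a cap flat in the tray, the point 28 above the bench. May be absent (None).
- clip1 (a point): Clip 1 of the weight rack (three, 72 apart along y; 1 is the left one seen from the robot): where a seated weight's centre lies, 38 above the bench, 18 above the seat, 26 above the rack's board; x = the lie of the weight, z up. A pair of forks, centred 45 either way along x and 12 thick, so the 78 between them is free for fingers and the weight's end caps lie outside them with 9 play.
- clip2 (a point): Clip 2 of the weight rack (three, 72 apart along y; 1 is the left one seen from the robot): where a seated weight's centre lies, 38 above the bench, 18 above the seat, 26 above the rack's board; x = the lie of the weight, z up. A pair of forks, centred 45 either way along x and 12 thick, so the 78 between them is free for fingers and the weight's end caps lie outside them with 9 play.
- clip3 (a point): Clip 3 of the weight rack (three, 72 apart along y; 1 is the left one seen from the robot): where a seated weight's centre lies, 38 above the bench, 18 above the seat, 26 above the rack's board; x = the lie of the weight, z up. A pair of forks, centred 45 either way along x and 12 thick, so the 78 between them is free for fingers and the weight's end caps lie outside them with 9 play.
- rack: Weight rack, fixed: plywood board 150 x 220 x 12; origin at the centre of its underside. In each fork, from the clip point: on -y a fixed aluminium prong (wall at -19, flared outwards at its top, 37 up); on +y a black jaw hinged at its foot, its round steel nose (10 thick) at y +19, z +14 overhanging the weight; nothing stands higher. See jaw1a for the springs.
- jaw1a (a joint): Opening angle (rad, 0 shut, up to 0.7) of one of the six sprung jaws, clip 1, robot side; all six are alike. A weight lying along x over a clip meets both noses with its centre 27 above the clip point; pressed straight down with some 10 to 20 N it turns the jaws aside, and they spring back to 0 over it once it is seated.
- oil_bottle: Small amber oil bottle with a white cap, 32 in diameter, 62 tall, standing; origin at the centre of its underside. To be left alone.
- screwdriver: Orange-handled screwdriver, 190 long, lying on the bench; origin under its middle. To be left alone.
- loupe: Black eye loupe, 40 in diameter, 30 tall, standing; origin at the centre of its underside. To be left alone.
- cradle: Movement cradle, fixed: plywood board 190 x 190, origin at the centre of its underside, z up, -x edge towards the robot; a brass clock movement lies on it under two steel clamp bars along y. The bolts stand at x = +-60, y = +-75; the bars' tops are 54 above the bench, nothing but the bolts rises above 62.
- tray: Weight tray, fixed: wooden, 230 x 264, green baize floor 8 above the bench; ribs along x at y = +-40 rise 14 above the floor, the sides (y = +-128) and ends (x = +-111) 24, all 8 thick; ribs and sides are notched away for fingers from x = -48 to +48. Origin at the centre of its underside, -x edge towards the robot.
There are look-alikes about, which are no part of the job. What is shaped like the part that bears weight3_mid but pink is not meant.

How it is judged:
At the end, for the whole second after the job is handed in: All four bolts within 0.1 rad of their end stops. Every weight present lies at rest in a clip: centre within 4 mm of the clip point sideways and in height and within 12 mm lengthwise (end caps outside the forks), axis within 0.08 rad of the clip's, either way round (value of joint each of bolt1, bolt2, bolt3, bolt4 above 2.1 rad and ((x of weight1_mid in the frame of clip1 between -0.012 and 0.012 m and y of weight1_mid in the frame of clip1 between -0.004 and 0.004 m and z of weight1_mid in the frame of clip1 between -0.004 and 0.004 m and angle between the x axis of weight1_mid and the x axis of clip1, either way round below 0.08 rad) or (x of weight1_mid in the frame of clip2 between -0.012 and 0.012 m and y of weight1_mid in the frame of clip2 between -0.004 and 0.004 m and z of weight1_mid in the frame of clip2 between -0.004 and 0.004 m and angle between the x axis of weight1_mid and the x axis of clip2, either way round below 0.08 rad) or (x of weight1_mid in the frame of clip3 between -0.012 and 0.012 m and y of weight1_mid in the frame of clip3 between -0.004 and 0.004 m and z of weight1_mid in the frame of clip3 between -0.004 and 0.004 m and angle between the x axis of weight1_mid and the x axis of clip3, either way round below 0.08 rad)) and ((x of weight2_mid in the frame of clip1 between -0.012 and 0.012 m and y of weight2_mid in the frame of clip1 between -0.004 and 0.004 m and z of weight2_mid in the frame of clip1 between -0.004 and 0.004 m and angle between the x axis of weight2_mid and the x axis of clip1, either way round below 0.08 rad) or (x of weight2_mid in the frame of clip2 between -0.012 and 0.012 m and y of weight2_mid in the frame of clip2 between -0.004 and 0.004 m and z of weight2_mid in the frame of clip2 between -0.004 and 0.004 m and angle between the x axis of weight2_mid and the x axis of clip2, either way round below 0.08 rad) or (x of weight2_mid in the frame of clip3 between -0.012 and 0.012 m and y of weight2_mid in the frame of clip3 between -0.004 and 0.004 m and z of weight2_mid in the frame of clip3 between -0.004 and 0.004 m and angle between the x axis of weight2_mid and the x axis of clip3, either way round below 0.08 rad)) and ((x of weight3_mid in the frame of clip1 between -0.012 and 0.012 m and y of weight3_mid in the frame of clip1 between -0.004 and 0.004 m and z of weight3_mid in the frame of clip1 between -0.004 and 0.004 m and angle between the x axis of weight3_mid and the x axis of clip1, either way round below 0.08 rad) or (x of weight3_mid in the frame of clip2 between -0.012 and 0.012 m and y of weight3_mid in the frame of clip2 between -0.004 and 0.004 m and z of weight3_mid in the frame of clip2 between -0.004 and 0.004 m and angle between the x axis of weight3_mid and the x axis of clip2, either way round below 0.08 rad) or (x of weight3_mid in the frame of clip3 between -0.012 and 0.012 m and y of weight3_mid in the frame of clip3 between -0.004 and 0.004 m and z of weight3_mid in the frame of clip3 between -0.004 and 0.004 m and angle between the x axis of weight3_mid and the x axis of clip3, either way round below 0.08 rad)) and linear speed of each of weight1, weight2, weight3 below 0.02 m/s); the robot touches nothing.
It fails at once if Two neighbouring bolts home (above 2.1) while the other two are still slack (below 1.8): the second bolt brought home must be the one diagonally opposite the first ((value of joint each of bolt1, bolt2 above 2.1 rad and value of joint each of bolt3, bolt4 below 1.8 rad) or (value of joint each of bolt1, bolt4 below 1.8 rad and value of joint each of bolt2, bolt3 above 2.1 rad) or (value of joint each of bolt1, bolt2 below 1.8 rad and value of joint each of bolt3, bolt4 above 2.1 rad) or (value of joint each of bolt1, bolt4 above 2.1 rad and value of joint each of bolt2, bolt3 below 1.8 rad)).
It fails at once if The oil bottle, screwdriver or loupe is shifted by more than 30 mm (distance of any of oil_bottle, screwdriver, loupe from where it was at the start of the episode above 0.03 m).
Of weight1, weight2, weight3 only 2 to 3 are there at a start; the rules pass over those that are not, and their reading is None.
At some moment in a run one of weight1, weight2, weight3 may be knocked a few centimetres aside while the robot is not near it.
Once in a run the grip may slacken for a moment while it holds something.
It also fails if it takes over 210 s, if anything falls off the work surface, if the arm or the gripper's body presses on something with over 40 N, if the wrist force passes 120 N, or if a joint passes its speed limit or range.

## Working session

There is one attempt and no reset: what is moved stays moved. The work goes in short steps, Python scripts to look and compute and a tool call to move; the robot and the scene stay as the last step left them, time stands still between calls to the robot, and variables do not carry over. Pictures are saved under pics/ and viewed, and the job is handed in when it is done.

Besides the shell and the picture viewer there is one more tool, called after "Request:" in YAML: its name, and indented under it one key for each argument. jog_arm: Moves the arm, as the interface text tells. Its arguments: {"type":"object","properties":{"steps":{"type":"array"},"squeeze":{"type":"number"}},"required":["steps"]}

```bash
ls; mkdir -p pics; cat > h.py <<'E'
import numpy as np, cv2
from rig import r, read_camera, camera_model, ticket, spotter
from scipy.spatial.transform import Rotation as R
def save(img,n,s=1.5): cv2.imwrite('pics/'+n, cv2.resize(img[:,:,::-1],None,fx=s,fy=s,interpolation=cv2.INTER_CUBIC))
def att(m):
    a=np.array(m['attitude'],float)
    return a if a.shape==(3,3) else R.from_rotvec(a).as_matrix()
def cloud(d,m):
    K=np.array(m['mtx']);h,w=d.shape
    u,v=np.meshgrid(np.arange(w),np.arange(h))
    p=np.stack([u,v],-1).reshape(-1,1,2).astype(float)
    n=cv2.undistortPoints(p,K,np.array([m['k1'],0,0,0,0.])).reshape(h,w,2)
    c=np.concatenate([n*d[...,None],d[...,None]],-1)
    return c@att(m).T+np.array(m['origin'])
E
python3 - <<'E'
from h import *
print(r.observe()); print(r.grip_depth)
for n in ['scene','top','wrist']:
    p,d=read_camera(n); m=camera_model(n); save(p,n+'0.png'); np.save(n+'_d.npy',d);np.save(n+'_p.npy',p); print(n,m)
    np.save(n+'_c.npy',cloud(d,m))
E
```

```text
pics
{'time': 0.0, 'joint_positions': array([ 1.19241449e+00,  3.51246802e-01,  1.65241494e+00,  7.87066715e-06,
        1.13909762e+00, -8.45922040e-02]), 'qd': array([ 0.00022146,  0.0003173 , -0.00053293, -0.00072724,  0.00206912,
       -0.00029756]), 'joint_torque': array([-2.25677286e-04, -4.97311199e+01, -2.85266858e+01,  6.98557729e-02,
        2.56001955e-02, -1.18342077e-04]), 'eef_pos': array([0.15911313, 0.52612602, 0.21809912]), 'ee_rot': array([-1.55960368,  0.23084668, -0.23041395]), 'ft_force': array([-0.82816794, -0.06253935, -0.20196104]), 'wrist_torque': array([5.41311101e-02, 4.46098518e-02, 5.25914375e-05]), 'gripper_width': 0.09344072928803877}
0.0188
scene {'mtx': array([[397.01892332,   0.        , 249.71003274],
       [  0.        , 397.01892332, 194.00798441],
       [  0.        ,   0.        ,   1.        ]]), 'k1': -0.08354892612813054, 'origin': array([ 1.41672386, -0.21500532,  0.69520477]), 'attitude': array([-1.77906375, -1.40429619,  0.74590712])}
top {'mtx': array([[460.94602355,   0.        , 256.19026707],
       [  0.        , 460.94602355, 194.27943134],
       [  0.        ,   0.        ,   1.        ]]), 'k1': 0.037715919649574714, 'origin': array([0.38391021, 0.01136104, 1.35326164]), 'attitude': array([-2.19325601,  2.12965892, -0.14868163])}
wrist {'mtx': array([[342.24607972,   0.        , 259.39370083],
       [  0.        , 342.24607972, 188.16182282],
       [  0.        ,   0.        ,   1.        ]]), 'k1': 0.020395415892750735, 'origin': array([0.09192795, 0.54767279, 0.38465981]), 'attitude': array([2.34511566, 1.74248333, 0.23001384])}
```

View pics/top0.png

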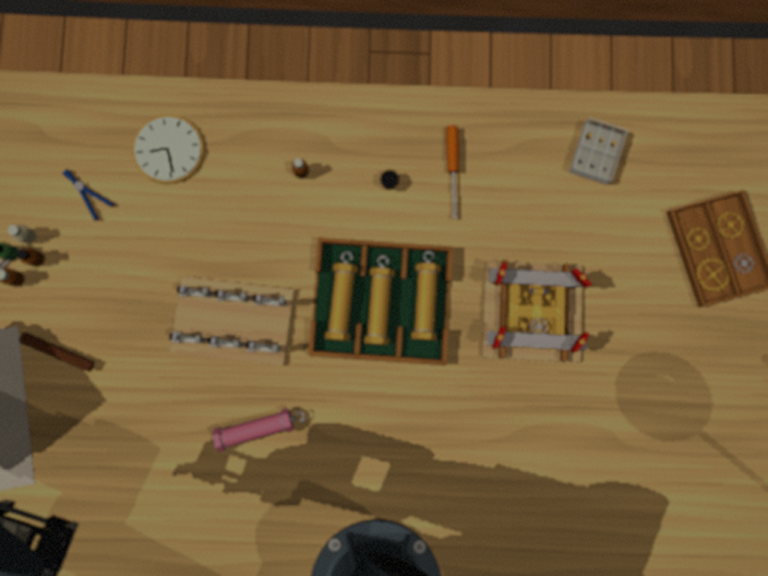

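View pics/scene0.png

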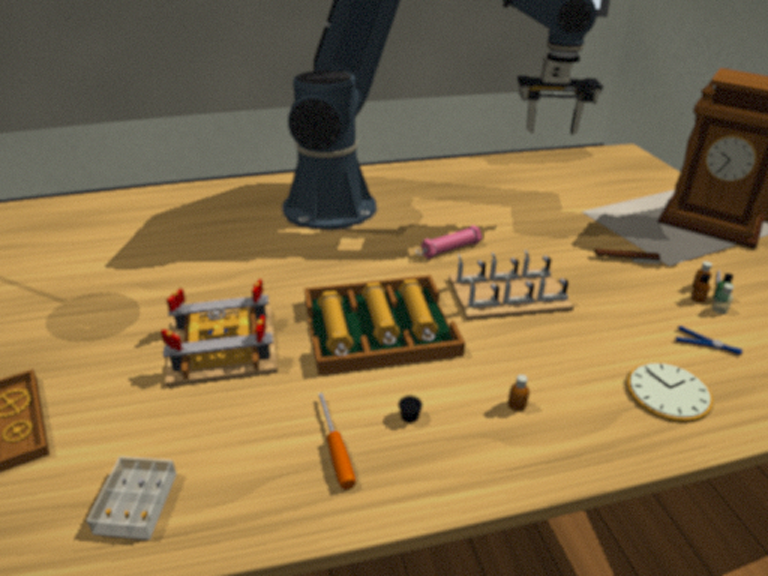

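View pics/wrist0.png

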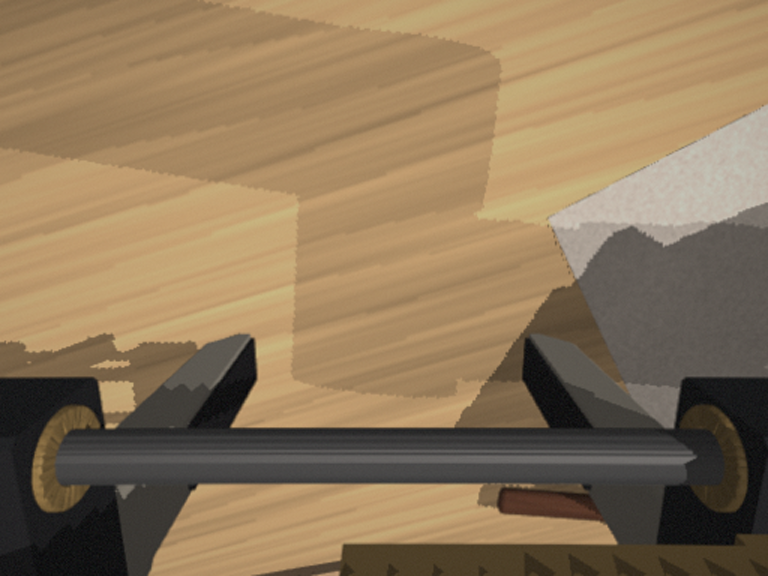

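The top view shows the cradle at about (535,310) with red bolts at (502,272), (581,275), (498,340) and (582,341). The tray at (380,300) holds three weights with hooks up. The rack is at (235,318), and the pink look-alike is at (258,430). Next I'll measure.

```bash
python3 - <<'E'
from h import *
np.set_printoptions(precision=4,suppress=True)
for lab in ['bolt1_grip','bolt2_grip','bolt3_grip','bolt4_grip','weight1_mid','weight2_mid','weight3_mid','clip1','clip2','clip3','rack','cradle','tray','oil_bottle','screwdriver','loupe']:
    for c in ['top','scene']:
        for o in spotter.spot_point(c,lab)[:5]: print(lab,c,round(o['score'],2),np.array(o['centre']), {k:v for k,v in o.items() if k not in('score','centre')})
c=np.load('top_c.npy');p=np.load('top_p.npy').astype(int)
R_,G,B=p[...,0],p[...,1],p[...,2]
red=(R_>110)&(G<60)&(B<60)&(c[...,2]>0.06)
n,l,s,ce=cv2.connectedComponentsWithStats(red.astype(np.uint8))
for i in range(1,n):
    if s[i,4]<8: continue
    q=c[l==i]; xy=q[q[:,2]>0.08][:,:2]; 
    if len(xy)<5: continue
    m=xy.mean(0); w,v=np.linalg.eigh(np.cov(xy.T)); print('red',ce[i],s[i,4],len(xy),m,q[:,2].max(),'ang',np.arctan2(v[1,1],v[0,1]),np.sqrt(w))
E
```

```text
bolt1_grip scene 0.6 [ 0.4693 -0.2146  0.0747] {}
bolt1_grip scene 0.54 [0.4922 0.2922 0.0377] {}
bolt1_grip scene 0.21 [ 0.7985 -0.1257  0.0022] {}
bolt2_grip top 0.59 [ 0.4656 -0.3665  0.0794] {}
bolt2_grip scene 0.61 [ 0.4643 -0.3691  0.0798] {}
bolt3_grip top 0.66 [ 0.5838 -0.3692  0.0789] {}
bolt3_grip scene 0.46 [ 0.586  -0.3656  0.0806] {}
bolt4_grip top 0.57 [ 0.5905 -0.219   0.0768] {}
bolt4_grip scene 0.4 [ 0.5898 -0.2167  0.0796] {}
weight1_mid top 0.6 [0.532  0.0839 0.0296] {}
weight1_mid top 0.51 [0.5238 0.0091 0.027 ] {}
weight1_mid scene 0.71 [0.5289 0.081  0.0245] {}
weight1_mid scene 0.53 [0.531  0.004  0.0014] {}
weight2_mid top 0.62 [0.4996 0.3691 0.0382] {}
weight2_mid top 0.59 [0.5235 0.011  0.0276] {}
weight2_mid top 0.53 [ 0.5879 -0.2179  0.078 ] {}
weight2_mid scene 0.65 [0.5247 0.0102 0.0314] {}
weight2_mid scene 0.57 [ 0.5256 -0.2887 -0.0012] {}
weight2_mid scene 0.36 [0.4913 0.2928 0.0372] {}
weight3_mid top 0.74 [ 0.7982  0.1752 -0.0026] {}
weight3_mid top 0.69 [0.2827 0.2363 0.0195] {}
weight3_mid scene 0.74 [ 0.5321 -0.0859  0.0267] {}
weight3_mid scene 
[... 1689 characters left out ...]
0.09146629222720914 ang -2.4041632933158184 [0.0025 0.0048]
red [332.4667 185.3333] 15 15 [ 0.5758 -0.212 ] 0.09426527350986436 ang 2.8478967587883464 [0.0021 0.0047]
red [391.3333 187.9333] 15 15 [ 0.5736 -0.3757] 0.0893265931129108 ang -2.3865070178833605 [0.0021 0.0044]
red [334.2667 220.4   ] 15 13 [ 0.4789 -0.2188] 0.08882090258436692 ang 2.658200269520384 [0.0021 0.004 ]
red [390.     223.7692] 13 13 [ 0.4739 -0.3708] 0.09086504172856702 ang 2.5001537315245415 [0.0023 0.0039]
red [331.0667 228.3333] 15 15 [ 0.4564 -0.2092] 0.09121682337057702 ang 2.8839549902579904 [0.0022 0.005 ]
red [384.7857 230.9286] 14 14 [ 0.4538 -0.3564] 0.09249186676756715 ang 2.4430106634022692 [0.0023 0.0044]
```

```bash
python3 - <<'E'
from h import *
np.set_printoptions(precision=4,suppress=True)
o=r.observe(); M=R.from_rotvec(o['ee_rot']).as_matrix(); print(M)
print('tool z yaw',np.arctan2(M[1,2],M[0,2]),'tool x yaw',np.arctan2(M[1,0],M[0,0]))
m=camera_model('wrist'); A=att(m); print('cam in tool', M.T@(np.array(m['origin'])-o['eef_pos'])); print(M.T@A)
# rack prongs, tray edges height map (top)
c=np.load('top_c.npy');p=np.load('top_p.npy')
# weights: brass pts
for lo,hi in [((.44,-.13),(.62,-.045)),((.44,-.04),(.62,.045)),((.44,.045),(.62,.125))]:
    s=(c[...,0]>lo[0])&(c[...,0]<hi[0])&(c[...,1]>lo[1])&(c[...,1]<hi[1])&(c[...,2]>.034)&(p[...,0]>100)
    q=c[s]; w,v=np.linalg.eigh(np.cov(q[:,:2].T)); print(len(q),q.mean(0),q.min(0),q.max(0),'ang',np.arctan(v[1,1]/v[0,1]),np.sqrt(w))
E
```

```text
[[ 0.9571 -0.      0.2896]
 [-0.2896 -0.0001  0.9571]
 [ 0.     -1.     -0.0001]]
tool z yaw 1.2769862834068464 tool x yaw -0.2938100427031346
cam in tool [-0.0706 -0.1664  0.0009]
[[-0.001   0.9656  0.2599]
 [-0.0006 -0.2599  0.9656]
 [ 1.      0.0008  0.0009]]
506 [ 0.5345 -0.0803  0.043 ] [ 0.446  -0.1297  0.034 ] [ 0.6166 -0.0628  0.0534] ang -0.04441948145316168 [0.0101 0.0429]
495 [0.5231 0.0101 0.043 ] [ 0.4526 -0.0082  0.034 ] [0.5948 0.0308 0.0512] ang -0.05224261726597021 [0.0083 0.0423]
495 [0.5292 0.0831 0.0433] [0.4565 0.0636 0.034 ] [0.6079 0.1052 0.0546] ang -0.08070681240150526 [0.0083 0.0422]
```

Request:
jog_arm:
  steps:
    - [[0,0,0,0,0.15,0,6]]

```text
time: 1.85
eef_pos: [0.1592, 0.5264, 0.2186]
ee_rot: [-1.543, 0.349, -0.349]
ft_force: [-0.4, -0.0, -0.0]
gripper_width: 0.0885
```

```bash
python3 - <<'E'
from h import *
o=r.observe(); M=R.from_rotvec(o['ee_rot']).as_matrix(); print(o['joint_positions'])
print('tool z yaw',np.arctan2(M[1,2],M[0,2]),o['time'])
E
```

```text
[1.19244777e+00 3.50732321e-01 1.65179967e+00 2.95336654e-05
 1.13911468e+00 6.61051679e-02]
tool z yaw 1.1263302497829362 1.85
```

```bash
cat >> h.py <<'E'
def plan(x,y,z,phi):
    o=r.observe(); M=R.from_rotvec(o['ee_rot']).as_matrix()
    d=M.T@(np.array([x,y,z])-o['eef_pos'])*100
    f=np.arctan2(M[1,2],M[0,2])
    q1=np.arctan2(y,x)
    # alignment: wanted rotation
    W=np.array([[0,0,np.cos(phi)],[0,0,np.sin(phi)],[0,-1,0]]);W[:,0]=np.cross(W[:,1],W[:,2])
    rv=(R.from_matrix(M).inv()*R.from_matrix(W)).as_rotvec()
    print('t=%.2f shift cm'%o['time'],np.round(d,2),'rv',np.round(rv,3),'turn wy %.3f'%(f-phi),'q6 end %.2f'%(q1-phi),'q',np.round(o['joint_positions'],2),'F',np.round(o['ft_force'],1),'T',np.round(o['wrist_torque'],2),'w %.4f'%o['gripper_width'])
E
python3 -c "
from h import *
plan(.42,-.19,.219,1.168)"
```

```text
t=1.85 shift cm [ 5.435e+01 -4.000e-02 -5.347e+01] rv [ 0.    -0.042 -0.   ] turn wy -0.042 q6 end -1.59 q [1.19 0.35 1.65 0.   1.14 0.07] F [-0.4 -0.  -0. ] T [-0.02  0.01  0.01] w 0.0885
```

Request:
jog_arm:
  steps:
    - [[2.718,0,-2.673,0,0,0,6],[2.718,0,-2.673,0,0,0,6],[2.718,0,-2.673,0,0,0,6],[2.718,0,-2.673,0,0,0,6],[2.718,0,-2.673,0,0,0,6],[2.718,0,-2.673,0,0,0,6],[2.718,0,-2.673,0,0,0,6],[2.718,0,-2.673,0,0,0,6],[2.718,0,-2.673,0,0,0,6],[2.718,0,-2.673,0,0,0,6],[2.718,0,-2.673,0,0,0,6],[2.718,0,-2.673,0,0,0,6],[2.718,0,-2.673,0,0,0,6],[2.718,0,-2.673,0,0,0,6],[2.718,0,-2.673,0,0,0,6],[2.718,0,-2.673,0,0,0,6],[2.718,0,-2.673,0,0,0,6],[2.718,0,-2.673,0,0,0,6],[2.718,0,-2.673,0,0,0,6],[2.718,0,-2.673,0,0,0,6]]

```text
time: 3.85
eef_pos: [0.4209, -0.1915, 0.2187]
ee_rot: [-1.543, 0.348, -0.349]
ft_force: [0.7, 0.7, -0.7]
gripper_width: 0.0603
```

```bash
cat >> h.py <<'E'
def bolts(c,p,zmin=.075):
    p=p.astype(int);R_,G,B=p[...,0],p[...,1],p[...,2]
    red=(R_>90)&(G<0.45*R_)&(B<0.45*R_)&(c[...,2]>zmin)&(c[...,2]<.1)&(c[...,1]<-.1)
    q=c[red][:,:2]
    out=[]
    for i,b in enumerate([(.468,-.214),(.464,-.366),(.583,-.367),(.588,-.217)]):
        s=q[np.hypot(*(q-b).T)<.035]
        if len(s)<10: continue
        w,v=np.linalg.eigh(np.cov(s.T)); 
        (cx,cy),(w_,h_),a=cv2.minAreaRect(s.astype(np.float32))
        print('bolt',i+1,len(s),'rect ctr %.4f %.4f size %.4f %.4f'%(cx,cy,w_,h_),'mean',s.mean(0).round(4),'bar yaw %.3f'%np.arctan(v[1,1]/v[0,1]))
E
python3 - <<'E'
from h import *
plan(.468,-.214,.15,1.168)
m=camera_model('wrist');p,d=read_camera('wrist'); save(p,'w1.png'); bolts(cloud(d,m),p)
m=camera_model('top');p,d=read_camera('top'); save(p,'t1.png'); bolts(cloud(d,m),p)
E
```

```text
t=3.85 shift cm [ 5.21  6.87 -0.01] rv [ 0.    -0.041  0.   ] turn wy -0.041 q6 end -1.60 q [-0.53  0.19  1.87  0.    1.08 -1.65] F [ 0.7  0.7 -0.7] T [ 0.    0.01 -0.03] w 0.0603
bolt 1 366 rect ctr 0.4676 -0.2130 size 0.0104 0.0418 mean [ 0.4658 -0.212 ] bar yaw -0.409
bolt 4 178 rect ctr 0.5914 -0.2173 size 0.0104 0.0340 mean [ 0.5907 -0.2173] bar yaw -0.309
bolt 3 48 rect ctr 0.5824 -0.3648 size 0.0388 0.0103 mean [ 0.5819 -0.3647] bar yaw 0.782
bolt 4 35 rect ctr 0.5863 -0.2170 size 0.0077 0.0400 mean [ 0.587  -0.2165] bar yaw -0.322
```

View pics/w1.png

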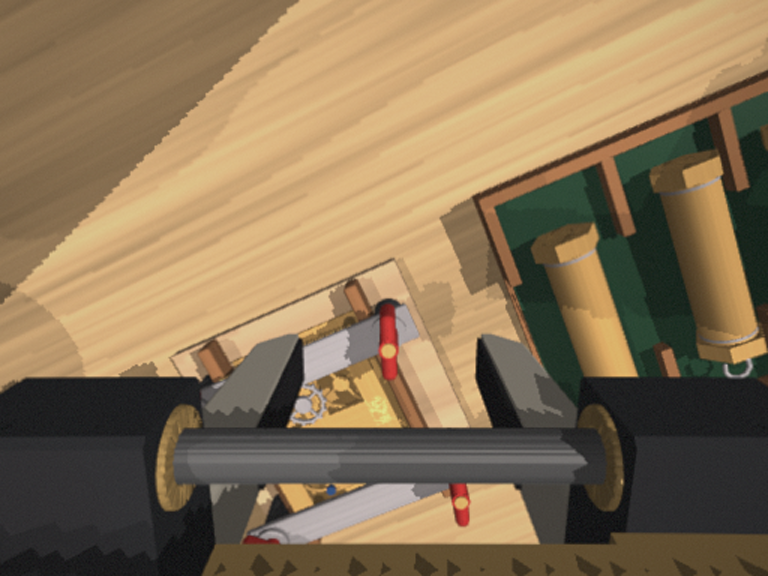

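```bash
python3 - <<'E'
from h import *
plan(.4676,-.2130,.064,1.162)
E
```

```text
t=3.95 shift cm [ 4.99 15.46  0.19] rv [ 0.001 -0.038  0.001] turn wy -0.038 q6 end -1.59 q [-0.53  0.19  1.87 -0.    1.08 -1.65] F [-0.9  1.4  0.8] T [0.07 0.04 0.02] w 0.0596
```

Request:
jog_arm:
  steps:
    - [[2.5,0,0.1,0,0,0,5],[2.49,0,0.09,0,0,0,5],[0,3,0,0,-0.038,0,5],[0,3,0,0,0,0,5],[0,3,0,0,0,0,5],[0,3,0,0,0,0,5],[0,2,0,0,0,0,5],[0,1.46,0,0,0,0,5],[0,0,0,0,0,0,5],[0,0,0,0,0,0,5]]

```text
time: 4.95
eef_pos: [0.4666, -0.2092, 0.0645]
ee_rot: [-1.547, 0.318, -0.318]
ft_force: [0.7, 0.1, 0.6]
gripper_width: 0.0497
```

```bash
python3 - <<'E'
from h import *
plan(.4676,-.2130,.064,1.162)
m=camera_model('wrist');p,d=read_camera('wrist'); save(p,'w2.png')
E
```

```text
t=4.95 shift cm [ 0.24  0.05 -0.31] rv [-0.     0.003 -0.   ] turn wy 0.003 q6 end -1.59 q [-0.51  0.5   1.87  0.    0.77 -1.68] F [0.7 0.1 0.6] T [0.03 0.01 0.01] w 0.0497
```

View pics/w2.png

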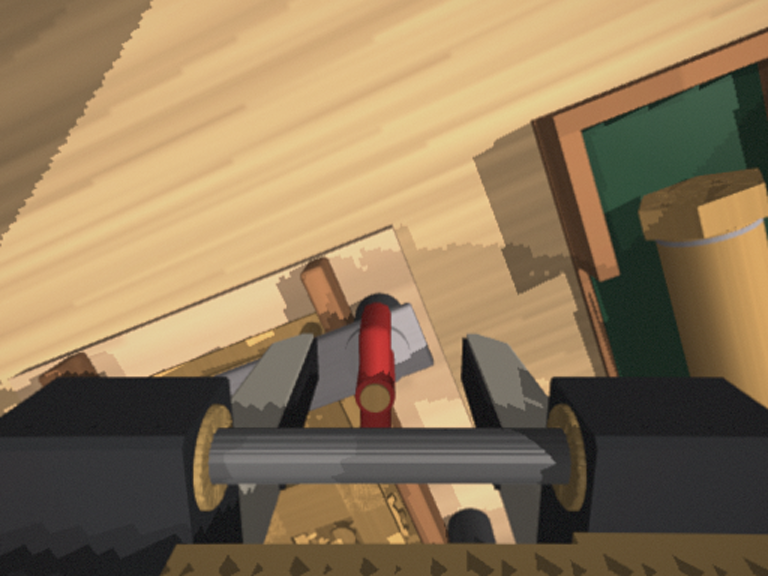

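Request:
jog_arm:
  steps:
    - [[0.24,0,-0.31,0,0,0,5],[0,0,0,0,0,0,5],[0,0,0,0,0,0,5]]

```text
time: 5.3
eef_pos: [0.4677, -0.2135, 0.0645]
ee_rot: [-1.547, 0.318, -0.319]
ft_force: [0.0, 0.5, 0.5]
gripper_width: 0.05
```

```bash
python3 - <<'E'
from h import *
plan(.4676,-.2130,.064,1.162)
m=camera_model('wrist');p,d=read_camera('wrist'); save(p,'w3.png'); bolts(cloud(d,m),p)
plan(.4676,-.2130,.064,1.162)
E
```

```text
t=5.30 shift cm [-0.03  0.05  0.05] rv [0.    0.003 0.001] turn wy 0.003 q6 end -1.59 q [-0.52  0.51  1.87  0.    0.77 -1.68] F [0.  0.5 0.5] T [-0.03  0.   -0.02] w 0.0500
bolt 1 1218 rect ctr 0.4647 -0.2119 size 0.0116 0.0360 mean [ 0.4617 -0.2103] bar yaw -0.417
t=5.35 shift cm [-0.02  0.04  0.04] rv [0.    0.003 0.001] turn wy 0.003 q6 end -1.59 q [-0.52  0.51  1.87 -0.    0.77 -1.68] F [-0.4 -0.2 -0.4] T [-0.01  0.03 -0.02] w 0.0499
```

View pics/w3.png

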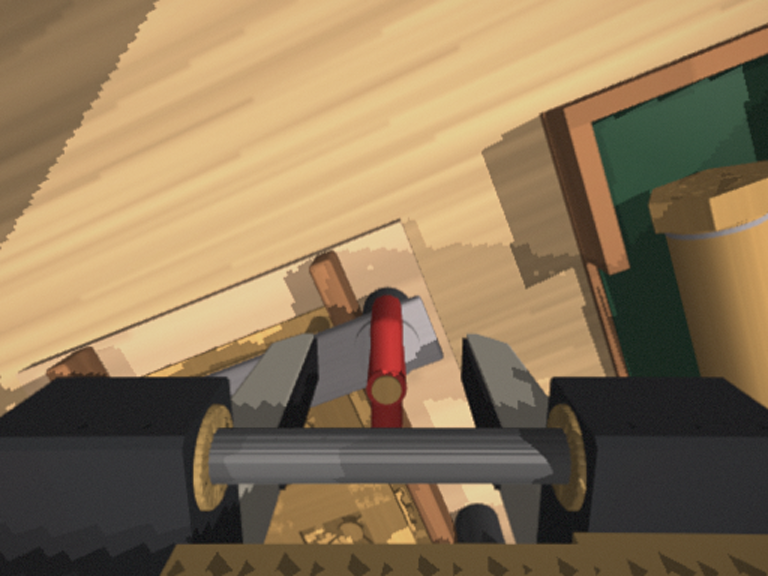

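Request:
jog_arm:
  steps:
    - [[0,0,0,0,0,0,0.8],[0,0,0,0,0,0,0.8],[0,0,0,0,0,0,0.8],[0,0,0,0,0,0,0.8],[0,0,0,0,0,0,0.8],[0,0,0,0,0,0,0.8]]
  squeeze: 30

```text
time: 5.95
eef_pos: [0.4671, -0.2142, 0.064]
ee_rot: [-1.549, 0.318, -0.317]
ft_force: [-3.4, -6.4, 0.7]
gripper_width: 0.0098
```

```bash
python3 - <<'E'
from h import *
plan(.4676,-.2130,.064,1.162)
E
```

```text
t=5.95 shift cm [-0.    0.    0.13] rv [ 0.002  0.004 -0.   ] turn wy 0.004 q6 end -1.59 q [-0.52  0.51  1.87 -0.    0.77 -1.68] F [-3.4 -6.4  0.7] T [-1.09  0.57 -0.02] w 0.0098
```

Request:
jog_arm:
  steps:
    - [[0,0,-0.07,0,0.1,0,0.8],[0,0,0,0,0.14,0,0.8],[0,0,0,0,0.14,0,0.8],[0,0,0,0,0.14,0,0.8],[0,0,0,0,0.14,0,0.8],[0,0,0,0,0.14,0,0.8],[0,0,0,0,0.14,0,0.8],[0,0,0,0,0.14,0,0.8],[0,0,0,0,0.14,0,0.8],[0,0,0,0,0.14,0,0.8],[0,0,0,0,0.14,0,0.8],[0,0,0,0,0.14,0,0.8],[0,0,0,0,0.14,0,0.8],[0,0,0,0,0.14,0,0.8],[0,0,0,0,0,0,0.8],[0,0,0,0,0,0,0.8]]

```text
time: 7.55
eef_pos: [0.4672, -0.2139, 0.0641]
ee_rot: [-0.756, 1.737, -1.737]
ft_force: [-0.1, 0.5, 3.0]
gripper_width: 0.0149
```

```bash
python3 - <<'E'
from h import *
plan(.4676,-.2130,.064,1.162-2.2)
E
```

```text
t=7.55 shift cm [-0.09  0.01 -0.03] rv [-0.     0.288  0.   ] turn wy 0.288 q6 end 0.61 q [-0.52  0.51  1.87 -0.    0.77  0.23] F [-0.1  0.5  3. ] T [0.14 0.22 0.82] w 0.0149
```

```bash
python3 - <<'E'
from h import *
p,d=read_camera('wrist'); save(p,'w4.png')
p,d=read_camera('scene'); save(p[150:290,80:220],'s4.png',4)
E
```

```text
(no output)
```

View pics/w4.png

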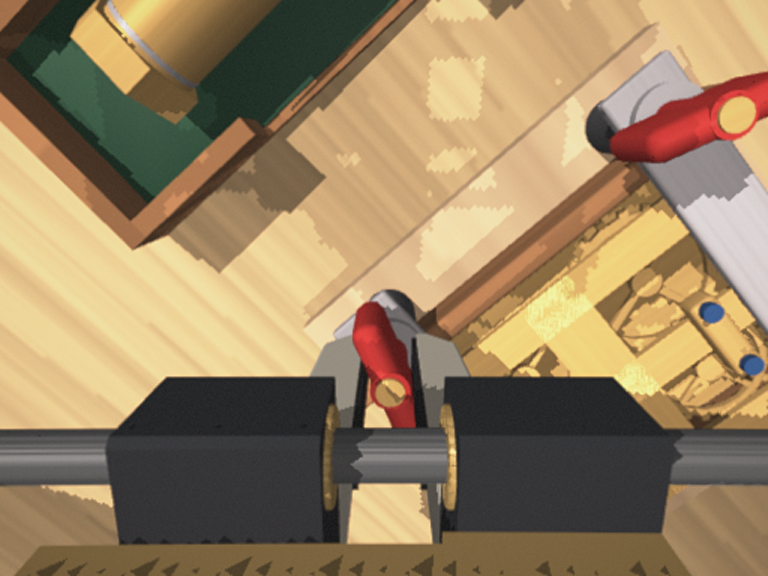

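View pics/s4.png

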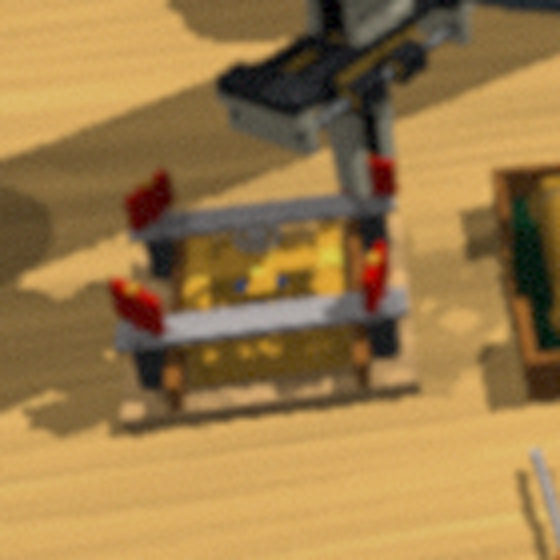

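Request:
jog_arm:
  steps:
    - [[0,0,0,0,-0.1,0,4],[0,0,0,0,-0.1,0,4],[0,0,0,0,0,0,4],[0,-3,0,0,0,0,4],[0,-4,0,0,0,0,4],[-2,-4,0,0,0,0,4],[-3,-2,0,0,0,0,4],[0,0,0,0,0,0,4],[0,0,0,0,0,0,4]]

```text
time: 8.55
eef_pos: [0.4935, -0.1712, 0.1938]
ee_rot: [-0.893, 1.605, -1.605]
ft_force: [-0.1, -0.7, -0.0]
gripper_width: 0.0397
```

```bash
python3 - <<'E'
from h import *
plan(.4672,-.2139,.064,-.7)
m=camera_model('wrist');p,d=read_camera('wrist'); save(p,'w5.png'); bolts(cloud(d,m),p)
m=camera_model('top');p,d=read_camera('top'); bolts(cloud(d,m),p)
E
```

```text
t=8.55 shift cm [ 5.01 12.98  0.02] rv [-0.     0.145  0.   ] turn wy 0.145 q6 end 0.27 q [-0.42  0.33  1.75 -0.    1.06  0.13] F [-0.1 -0.7 -0. ] T [-0.1   0.13  0.  ] w 0.0397
bolt 1 424 rect ctr 0.4694 -0.2124 size 0.0411 0.0116 mean [ 0.4706 -0.21  ] bar yaw 1.221
bolt 4 643 rect ctr 0.5878 -0.2160 size 0.0117 0.0423 mean [ 0.5874 -0.214 ] bar yaw -0.303
bolt 2 24 rect ctr 0.4641 -0.3644 size 0.0070 0.0365 mean [ 0.4655 -0.3658] bar yaw -0.585
bolt 3 26 rect ctr 0.5833 -0.3653 size 0.0385 0.0075 mean [ 0.5866 -0.3618] bar yaw 0.830
```

View pics/w5.png

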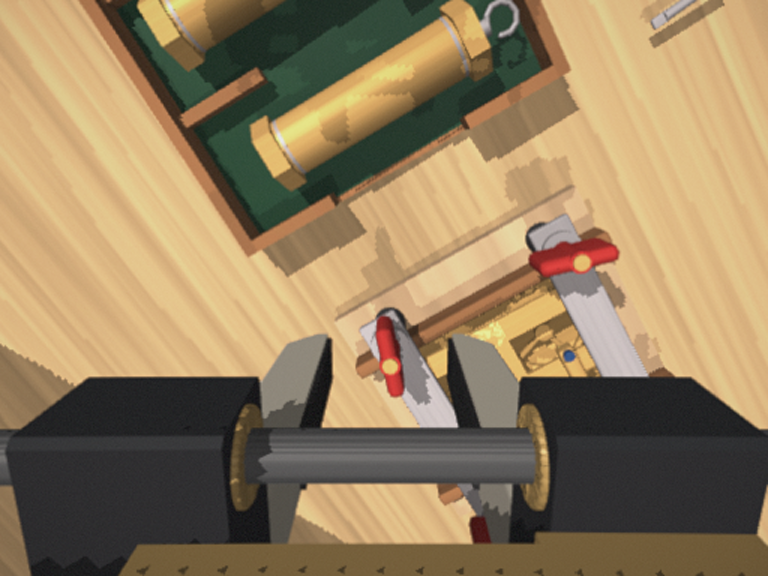

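Request:
jog_arm:
  steps:
    - [[0,0,0,0,-0.1,0,4],[0,0,0,0,-0.1,0,4],[0,0,0,0,0,0,4],[0,0,0,0,0,0,4]]

```text
time: 9.05
eef_pos: [0.4931, -0.1718, 0.1933]
ee_rot: [-1.018, 1.47, -1.468]
ft_force: [-0.6, -0.0, -0.2]
gripper_width: 0.0401
```

```bash
python3 - <<'E'
from h import *
plan(.4672,-.2139,.064,-.35)
m=camera_model('wrist');p,d=read_camera('wrist'); bolts(cloud(d,m),p)
E
```

```text
t=9.05 shift cm [ 4.85 12.93 -0.93] rv [ 0.001 -0.009 -0.   ] turn wy -0.009 q6 end -0.08 q [-0.42  0.33  1.75  0.    1.06 -0.07] F [-0.6 -0.  -0.2] T [-0.07  0.13 -0.05] w 0.0401
bolt 1 431 rect ctr 0.4691 -0.2127 size 0.0421 0.0112 mean [ 0.4703 -0.2101] bar yaw 1.207
bolt 4 611 rect ctr 0.5877 -0.2158 size 0.0112 0.0420 mean [ 0.587  -0.2138] bar yaw -0.300
```

Request:
jog_arm:
  steps:
    - [[2.43,0,-0.46,0,0,0,4],[2.42,0,-0.46,0,0,0,4],[0,4,0,0,0,0,4],[0,4,0,0,0,0,4],[0,3,0,0,0,0,4],[0,1.93,0,0,0,0,4],[0,0,0,0,0,0,4],[0,0,0,0,0,0,4],[0,0,0,0,0,0,0.8],[0,0,0,0,0,0,0.8],[0,0,0,0,0,0,0.8],[0,0,0,0,0,0,0.8],[0,0,0,0,0,0,0.8]]

```text
time: 10.4
eef_pos: [0.4674, -0.2135, 0.0649]
ee_rot: [-1.021, 1.467, -1.465]
ft_force: [-6.9, 1.6, 3.5]
gripper_width: 0.01
```

```bash
python3 - <<'E'
from h import *
plan(.4672,-.2139,.064,-.35)
E
```

```text
t=10.40 shift cm [ 0.05  0.09 -0.01] rv [ 0.002 -0.005 -0.   ] turn wy -0.005 q6 end -0.08 q [-0.52  0.51  1.86 -0.    0.77 -0.16] F [-6.9  1.6  3.5] T [0.29 1.07 0.01] w 0.0100
```

Request:
jog_arm:
  steps:
    - [[0,0,-0.05,0,0.1,0,0.8],[0,0,0,0,0.1,0,0.8],[0,0,0,0,0,0,0.8],[0,0,0,0,0,0,0.8]]

```text
time: 10.8
eef_pos: [0.4674, -0.2135, 0.065]
ee_rot: [-0.897, 1.603, -1.603]
ft_force: [-4.1, 0.4, 6.0]
gripper_width: 0.0117
```

```bash
python3 - <<'E'
from h import *
plan(.4672,-.2139,.064,-.35)
E
```

```text
t=10.80 shift cm [0.04 0.1  0.  ] rv [ 0.    -0.201  0.   ] turn wy -0.201 q6 end -0.08 q [-0.52  0.51  1.87 -0.    0.77  0.03] F [-4.1  0.4  6. ] T [-0.04  0.79  0.68] w 0.0117
```

Request:
jog_arm:
  steps:
    - [[0,0,0,0,-0.1,0,4],[0,0,0,0,0,0,4],[0,0,0,0,0,0,4],[0,-3,0,0,0,0,4],[0,-4,0,0,0,0,4],[0,-3,0,0,0.15,0,5],[0,-1,0,0,0.15,0,5],[0,0,0,0,0,0,5],[0,0,0,0,0,0,5]]

```text
time: 11.7
eef_pos: [0.4674, -0.2134, 0.1741]
ee_rot: [-0.755, 1.738, -1.737]
ft_force: [-0.0, -0.7, 0.5]
gripper_width: 0.0497
```

```bash
python3 - <<'E'
from h import *
plan(.583,-.366,.175,-.78)
plan(.583-.06*.707,-.366+.06*.707,.175,-.78)
m=camera_model('top');p,d=read_camera('top'); bolts(cloud(d,m),p)
E
```

```text
t=11.70 shift cm [ 3.26 -0.1  18.87] rv [0.001 0.029 0.   ] turn wy 0.029 q6 end 0.22 q [-0.52  0.34  1.79  0.    1.01  0.23] F [-0.  -0.7  0.5] T [-0.06  0.08  0.01] w 0.0497
t=11.70 shift cm [ 3.06 -0.09 12.87] rv [0.001 0.029 0.   ] turn wy 0.029 q6 end 0.24 q [-0.52  0.34  1.79  0.    1.01  0.23] F [-0.  -0.7  0.5] T [-0.06  0.08  0.01] w 0.0497
bolt 3 49 rect ctr 0.5825 -0.3647 size 0.0385 0.0112 mean [ 0.582  -0.3644] bar yaw 0.778
bolt 4 36 rect ctr 0.5874 -0.2167 size 0.0083 0.0407 mean [ 0.587  -0.2163] bar yaw -0.330
```

Request:
jog_arm:
  steps:
    - [[-0.3,0,3.2,0,0.03,0,5],[-0.3,0,3.1,0,0,0,5],[-0.3,0,3.1,0,0,0,5],[-0.3,0,3.1,0,0,0,5],[-0.3,0,3.1,0,0,0,5],[-0.3,0,3.1,0,0,0,5],[0,0,0,0,0,0,5],[0,0,0,0,0,0,5]]

```text
time: 12.55
eef_pos: [0.6126, -0.3319, 0.1728]
ee_rot: [-0.732, 1.761, -1.757]
ft_force: [0.2, 0.6, -0.0]
gripper_width: 0.0498
```

```bash
python3 - <<'E'
from h import *
plan(.583,-.366,.064,-.78)
m=camera_model('wrist');p,d=read_camera('wrist'); save(p,'w6.png'); bolts(cloud(d,m),p)
E
```

```text
t=12.55 shift cm [ 4.5  10.88  0.34] rv [ 0.003 -0.003  0.001] turn wy -0.003 q6 end 0.22 q [-0.56  0.66  1.27  0.    1.21  0.22] F [ 0.2  0.6 -0. ] T [-0.1   0.16 -0.01] w 0.0498
bolt 1 507 rect ctr 0.4701 -0.2143 size 0.0422 0.0110 mean [ 0.4706 -0.2138] bar yaw 1.225
bolt 2 20 rect ctr 0.4815 -0.3757 size 0.0050 0.0024 mean [ 0.4816 -0.3757] bar yaw 0.583
bolt 3 489 rect ctr 0.5856 -0.3662 size 0.0426 0.0112 mean [ 0.5874 -0.3638] bar yaw 0.770
bolt 4 585 rect ctr 0.5888 -0.2170 size 0.0114 0.0422 mean [ 0.5896 -0.2174] bar yaw -0.301
```

Request:
jog_arm:
  steps:
    - [[2.25,0,0.17,0,0,0,4],[2.25,0,0.17,0,0,0,4],[0,3,0,0,0,0,4],[0,4,0,0,0,0,4],[0,2.5,0,0,0,0,4],[0,1.38,0,0,0,0,4],[0,0,0,0,0,0,4],[0,0,0,0,0,0,4]]

```text
time: 13.4
eef_pos: [0.5842, -0.3666, 0.0672]
ee_rot: [-0.729, 1.758, -1.76]
ft_force: [0.6, -0.9, -0.1]
gripper_width: 0.0401
```

```bash
python3 - <<'E'
from h import *
plan(.583,-.366,.064,-.79)
m=camera_model('wrist');p,d=read_camera('wrist'); save(p,'w7.png'); bolts(cloud(d,m),p)
E
```

```text
t=13.40 shift cm [ 0.05  0.32 -0.13] rv [-0.001  0.006 -0.   ] turn wy 0.006 q6 end 0.23 q [-0.63  0.76  1.36 -0.    1.01  0.16] F [ 0.6 -0.9 -0.1] T [-0.04  0.08 -0.04] w 0.0401
bolt 3 1247 rect ctr 0.5882 -0.3640 size 0.0364 0.0118 mean [ 0.5903 -0.3614] bar yaw 0.779
bolt 4 13 rect ctr 0.5911 -0.2224 size 0.0020 0.0019 mean [ 0.5912 -0.2224] bar yaw 0.811
```

View pics/w7.png

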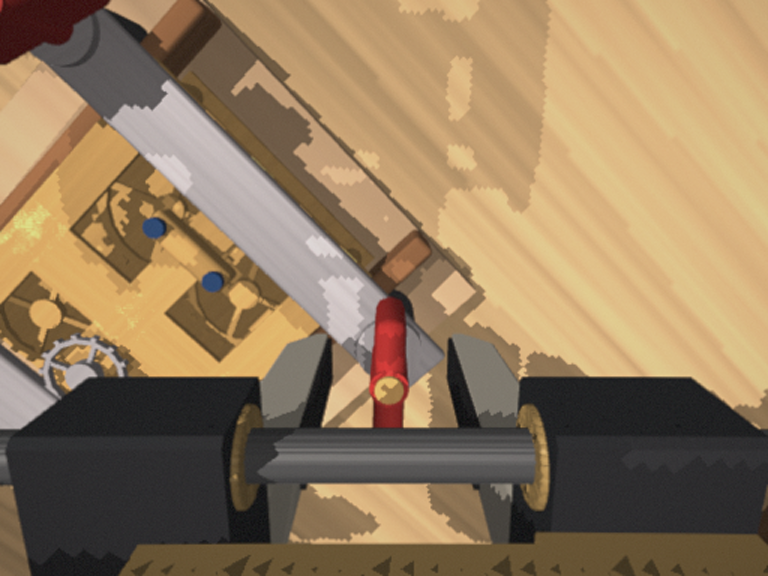

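Request:
jog_arm:
  steps:
    - [[0,0.3,0,0,0,0,4],[0,0,0,0,0,0,0.8],[0,0,0,0,0,0,0.8],[0,0,0,0,0,0,0.8],[0,0,0,0,0,0,0.8],[0,0,0,0,0.1,0,0.8],[0,0,0,0,0.14,0,0.8],[0,0,0,0,0.14,0,0.8],[0,0,0,0,0.14,0,0.8],[0,0,0,0,0.14,0,0.8],[0,0,0,0,0.14,0,0.8],[0,0,0,0,0.14,0,0.8],[0,0,0,0,0.14,0,0.8],[0,0,0,0,0.14,0,0.8],[0,0,0,0,0.14,0,0.8],[0,0,0,0,0,0,0.8],[0,0,0,0,0,0,0.8]]

```text
time: 15.15
eef_pos: [0.584, -0.3678, 0.0631]
ee_rot: [-0.562, -1.894, 1.898]
ft_force: [1.6, -7.0, -2.0]
gripper_width: 0.01
```

```bash
python3 - <<'E'
from h import *
plan(.583,-.366,.064,-.79-2.2)
E
```

```text
t=15.15 shift cm [ 0.18 -0.09 -0.09] rv [-0.     0.844 -0.003] turn wy 0.844 q6 end 2.43 q [-0.63  0.77  1.36 -0.    1.01  1.52] F [ 1.6 -7.  -2. ] T [-1.11 -0.09 -0.07] w 0.0100
```

Request:
jog_arm:
  steps:
    - [[-0.03,0,0.05,0,0.08,0,0.8],[0,0,0,0,0.08,0,0.8],[0,0,0,0,0.08,0,0.8],[0,0,0,0,0,0,0.8]]

```text
time: 15.55
eef_pos: [0.5839, -0.368, 0.063]
ee_rot: [-0.753, -1.739, 1.741]
ft_force: [0.2, -5.5, -2.3]
gripper_width: 0.0098
```

```bash
python3 - <<'E'
from h import *
plan(.583,-.366,.064,-.79-2.2)
E
```

```text
t=15.55 shift cm [ 0.2  -0.1  -0.07] rv [-0.     0.604 -0.002] turn wy 0.604 q6 end 2.43 q [-0.63  0.77  1.36 -0.    1.01  1.76] F [ 0.2 -5.5 -2.3] T [-0.93  0.08 -0.04] w 0.0098
```

Request:
jog_arm:
  steps:
    - [[0,0,0.03,0,0.1,0,0.8],[0,0,0,0,0.1,0,0.8],[0,0,0,0,0.1,0,0.8],[0,0,0,0,0,0,0.8],[0,0,0,0,0,0,0.8]]

```text
time: 16.05
eef_pos: [0.5836, -0.3681, 0.063]
ee_rot: [-0.958, -1.538, 1.539]
ft_force: [0.5, -6.2, -1.8]
gripper_width: 0.01
```

```bash
python3 - <<'E'
from h import *
plan(.583,-.366,.064,-.79-2.2)
E
```

```text
t=16.05 shift cm [ 0.22 -0.1  -0.04] rv [ 0.     0.307 -0.002] turn wy 0.307 q6 end 2.43 q [-0.63  0.77  1.36 -0.    1.01  2.05] F [ 0.5 -6.2 -1.8] T [-0.85  0.16 -0.04] w 0.0100
```

Request:
jog_arm:
  steps:
    - [[0,0,0,0,0.1,0,0.8],[0,0,0,0,0.1,0,0.8],[0,0,0,0,0.1,0,0.8],[0,0,0,0,0.1,0,0.8],[0,0,0,0,0,0,0.8],[0,0,0,0,0,0,0.8]]

```text
time: 16.65
eef_pos: [0.5834, -0.3677, 0.0631]
ee_rot: [-1.18, -1.254, 1.255]
ft_force: [-2.6, -4.2, 2.0]
gripper_width: 0.0131
```

```bash
python3 - <<'E'
from h import *
plan(.583,-.366,.064,-.79-2.2)
E
```

```text
t=16.65 shift cm [ 0.17 -0.09  0.03] rv [-0.    -0.09  -0.001] turn wy -0.090 q6 end 2.43 q [-0.63  0.77  1.36 -0.    1.01  2.45] F [-2.6 -4.2  2. ] T [-0.63  0.63  0.8 ] w 0.0131
```

Request:
jog_arm:
  steps:
    - [[0,0,0,0,-0.1,0,4],[0,0,0,0,0,0,4],[0,0,0,0,0,0,4],[0,-3,0,0,0,0,4],[0,-4,0,0,0,0,5],[0,-4,0,0,-0.15,0,5],[0,0,0,0,-0.15,0,5],[0,0,0,0,-0.15,0,5],[0,0,0,0,-0.15,0,5],[0,0,0,0,-0.15,0,5],[0,0,0,0,-0.15,0,5],[0,0,0,0,-0.15,0,5],[0,0,0,0,-0.15,0,5],[0,0,0,0,-0.15,0,5],[0,0,0,0,-0.15,0,5],[0,0,0,0,-0.15,0,5],[0,0,0,0,-0.15,0,5],[0,0,0,0,-0.15,0,5],[0,0,0,0,-0.15,0,5],[0,0,0,0,-0.15,0,5]]

```text
time: 18.65
eef_pos: [0.5837, -0.367, 0.1729]
ee_rot: [-0.77, 1.724, -1.723]
ft_force: [-0.2, 0.2, -0.0]
gripper_width: 0.0497
```

Request:
jog_arm:
  steps:
    - [[0,0,0,0,-0.15,0,5],[0,0,0,0,-0.15,0,5],[0,0,0,0,-0.15,0,5],[0,0,0,0,-0.15,0,5],[0,0,0,0,-0.15,0,5],[0,0,0,0,-0.15,0,5],[0,0,0,0,-0.15,0,5],[0,0,0,0,-0.15,0,5],[0,0,0,0,-0.15,0,5],[0,0,0,0,-0.15,0,5],[0,0,0,0,-0.15,0,5],[0,0,0,0,-0.15,0,5],[0,0,0,0,-0.15,0,5],[0,0,0,0,0,0,5]]

```text
time: 20.05
eef_pos: [0.5837, -0.367, 0.1729]
ee_rot: [-1.552, 0.278, -0.278]
ft_force: [-0.2, -0.7, -0.6]
gripper_width: 0.0499
```

```bash
python3 - <<'E'
from h import *
plan(.5877,-.2165,.064,1.26)
m=camera_model('wrist');p,d=read_camera('wrist'); save(p,'w8.png'); bolts(cloud(d,m),p)
m=camera_model('top');p,d=read_camera('top'); bolts(cloud(d,m),p)
E
```

```text
t=20.05 shift cm [-4.85 10.89 14.25] rv [-0.    -0.044 -0.   ] turn wy -0.044 q6 end -1.61 q [-0.63  0.65  1.29  0.    1.2  -1.85] F [-0.2 -0.7 -0.6] T [ 0.07 -0.01 -0.07] w 0.0499
bolt 2 910 rect ctr 0.4656 -0.3636 size 0.0121 0.0415 mean [ 0.466  -0.3624] bar yaw -0.635
bolt 3 521 rect ctr 0.5846 -0.3658 size 0.0120 0.0423 mean [ 0.5834 -0.3656] bar yaw -1.225
bolt 4 558 rect ctr 0.5875 -0.2179 size 0.0116 0.0416 mean [ 0.5859 -0.2171] bar yaw -0.295
bolt 1 31 rect ctr 0.4668 -0.2125 size 0.0380 0.0083 mean [ 0.4666 -0.2127] bar yaw 1.228
bolt 4 36 rect ctr 0.5868 -0.2165 size 0.0092 0.0400 mean [ 0.586  -0.2158] bar yaw -0.333
```

Request:
jog_arm:
  steps:
    - [[-0.8,0,2.38,0,-0.045,0,4],[-0.81,0,2.38,0,0,0,4],[-0.81,0,2.37,0,0,0,4],[-0.81,0,2.37,0,0,0,4],[-0.81,0,2.37,0,0,0,4],[-0.81,0,2.37,0,0,0,4],[0,0,0,0,0,0,4],[0,0,0,0,0,0,4]]

```text
time: 20.95
eef_pos: [0.5823, -0.2168, 0.1731]
ee_rot: [-1.557, 0.245, -0.246]
ft_force: [-0.0, -0.5, 0.4]
gripper_width: 0.0399
```

```bash
python3 - <<'E'
from h import *
plan(.5875,-.217,.064,1.26)
E
```

```text
t=20.95 shift cm [ 0.5  10.91  0.15] rv [ 0.    -0.002  0.   ] turn wy -0.002 q6 end -1.61 q [-0.43  0.53  1.5  -0.    1.11 -1.69] F [-0.  -0.5  0.4] T [ 0.01 -0.03 -0.01] w 0.0399
```

Request:
jog_arm:
  steps:
    - [[0.5,0,0.15,0,0,0,4],[0,3,0,0,0,0,4],[0,3,0,0,0,0,4],[0,3,0,0,0,0,4],[0,1.9,0,0,0,0,4],[0,0,0,0,0,0,4],[0,0,0,0,0,0,4]]

```text
time: 21.65
eef_pos: [0.5877, -0.2177, 0.0643]
ee_rot: [-1.557, 0.245, -0.245]
ft_force: [0.7, -0.4, 0.6]
gripper_width: 0.04
```

```bash
python3 - <<'E'
from h import *
plan(.5875,-.217,.064,1.26)
m=camera_model('wrist');p,d=read_camera('wrist'); save(p,'w9.png'); bolts(cloud(d,m),p)
E
```

```text
t=21.65 shift cm [-0.04  0.03  0.06] rv [ 0.    -0.001  0.   ] turn wy -0.001 q6 end -1.61 q [-0.43  0.67  1.56 -0.    0.92 -1.69] F [ 0.7 -0.4  0.6] T [-0.   -0.01 -0.  ] w 0.0400
bolt 4 1307 rect ctr 0.5849 -0.2154 size 0.0117 0.0363 mean [ 0.582  -0.2143] bar yaw -0.322
```

View pics/w9.png

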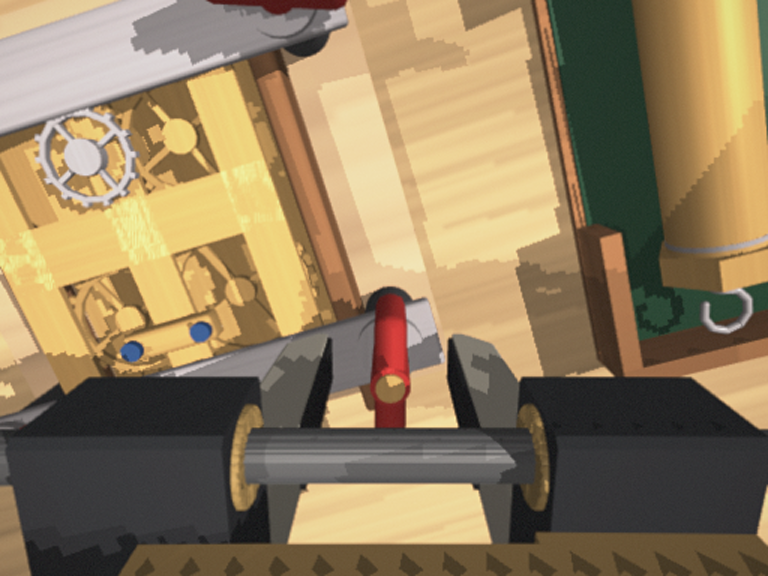

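Request:
jog_arm:
  steps:
    - [[0,0,0,0,0,0,0.8],[0,0,0,0,0,0,0.8],[0,0,0,0,0,0,0.8],[0,0,0,0,0,0,0.8],[0,0,0,0,0.1,0,0.8],[0,0,0,0,0.14,0,0.8],[0,0,0,0,0.14,0,0.8],[0,0,0,0,0.14,0,0.8],[0,0,0,0,0.14,0,0.8],[0,0,0,0,0.14,0,0.8],[0,0,0,0,0.14,0,0.8],[0,0,0,0,0.14,0,0.8],[0,0,0,0,0.14,0,0.8],[0,0,0,0,0.14,0,0.8],[0,0,0,0,0.14,0,0.8],[0,0,0,0,0,0,0.8],[0,0,0,0,0,0,0.8]]

```text
time: 23.4
eef_pos: [0.5871, -0.2171, 0.0642]
ee_rot: [-1.089, 1.381, -1.381]
ft_force: [-3.5, -1.5, 4.3]
gripper_width: 0.0098
```

```bash
python3 - <<'E'
from h import *
plan(.5875,-.217,.064,1.26-2.2)
E
```

```text
t=23.40 shift cm [-0.02  0.02  0.03] rv [0.    0.704 0.   ] turn wy 0.704 q6 end 0.59 q [-0.43  0.67  1.56 -0.    0.92 -0.19] F [-3.5 -1.5  4.3] T [-0.29  0.73 -0.05] w 0.0098
```

Request:
jog_arm:
  steps:
    - [[0,0,0,0,0.1,0,0.8],[0,0,0,0,0.1,0,0.8],[0,0,0,0,0.1,0,0.8],[0,0,0,0,0,0,0.8],[0,0,0,0,0,0,0.8]]

```text
time: 23.9
eef_pos: [0.5872, -0.2171, 0.0641]
ee_rot: [-0.907, 1.592, -1.592]
ft_force: [-4.1, -1.8, 5.6]
gripper_width: 0.0099
```

```bash
python3 - <<'E'
from h import *
plan(.5875,-.217,.064,1.26-2.2)
E
```

```text
t=23.90 shift cm [-0.02  0.01  0.02] rv [0.    0.405 0.   ] turn wy 0.405 q6 end 0.59 q [-0.43  0.67  1.56 -0.    0.91  0.11] F [-4.1 -1.8  5.6] T [-0.42  0.95 -0.05] w 0.0099
```

Request:
jog_arm:
  steps:
    - [[0,0,0,0,0.1,0,0.8],[0,0,0,0,0.1,0,0.8],[0,0,0,0,0,0,0.8],[0,0,0,0,0,0,0.8]]

```text
time: 24.3
eef_pos: [0.5872, -0.2171, 0.0641]
ee_rot: [-0.766, 1.727, -1.728]
ft_force: [-4.9, -1.7, 4.9]
gripper_width: 0.0098
```

```bash
python3 - <<'E'
from h import *
plan(.5875,-.217,.064,1.26-2.2)
E
```

```text
t=24.30 shift cm [-0.03  0.01  0.02] rv [0.    0.204 0.   ] turn wy 0.204 q6 end 0.59 q [-0.43  0.67  1.56 -0.    0.91  0.31] F [-4.9 -1.7  4.9] T [-0.41  0.91 -0.08] w 0.0098
```

Request:
jog_arm:
  steps:
    - [[0,0,0,0,0.1,0,0.8],[0,0,0,0,0.1,0,0.8],[0,0,0,0,0.1,0,0.8],[0,0,0,0,0,0,0.8],[0,0,0,0,0,0,0.8]]

```text
time: 24.8
eef_pos: [0.5875, -0.217, 0.0642]
ee_rot: [-0.527, 1.918, -1.919]
ft_force: [-3.5, 0.0, 5.0]
gripper_width: 0.0114
```

```bash
python3 - <<'E'
from h import *
plan(.5875,-.217,.064,1.26-2.2)
E
```

```text
t=24.80 shift cm [-0.    0.02  0.  ] rv [-0.001 -0.094 -0.   ] turn wy -0.094 q6 end 0.59 q [-0.43  0.67  1.56 -0.    0.91  0.61] F [-3.5  0.   5. ] T [-0.2   0.66  0.67] w 0.0114
```

Request:
jog_arm:
  steps:
    - [[0,0,0,0,-0.1,0,4],[0,0,0,0,0,0,4],[0,0,0,0,0,0,4],[0,-3,0,0,0,0,4],[0,-4,0,0,0,0,5],[0,-4,0,0,-0.14,0,5],[0,0,0,0,-0.15,0,5],[0,0,0,0,-0.15,0,5],[0,0,0,0,-0.15,0,5],[0,0,0,0,-0.15,0,5],[0,0,0,0,-0.15,0,5],[0,0,0,0,-0.15,0,5],[0,0,0,0,-0.15,0,5],[0,0,0,0,-0.15,0,5],[0,0,0,0,-0.15,0,5],[0,0,0,0,-0.15,0,5],[0,0,0,0,-0.15,0,5],[0,0,0,0,-0.1,0,5],[0,0,0,0,0,0,5],[0,0,0,0,0,0,5]]

```text
time: 26.8
eef_pos: [0.5873, -0.2169, 0.1738]
ee_rot: [-1.515, 0.489, -0.489]
ft_force: [-0.5, -0.1, -0.1]
gripper_width: 0.0499
```

```bash
python3 - <<'E'
from h import *
plan(.4645,-.364,.175,.95)
m=camera_model('wrist');p,d=read_camera('wrist'); save(p,'w10.png'); bolts(cloud(d,m),p)
m=camera_model('top');p,d=read_camera('top'); bolts(cloud(d,m),p)
E
```

```text
t=26.80 shift cm [ -1.37  -0.12 -19.12] rv [-0.    -0.004 -0.   ] turn wy -0.004 q6 end -1.61 q [-0.43  0.53  1.49  0.    1.12 -1.37] F [-0.5 -0.1 -0.1] T [ 0.01 -0.03  0.02] w 0.0499
bolt 1 753 rect ctr 0.4693 -0.2130 size 0.0426 0.0118 mean [ 0.4698 -0.2123] bar yaw 1.215
bolt 2 1035 rect ctr 0.4660 -0.3613 size 0.0099 0.0420 mean [ 0.4671 -0.3604] bar yaw -0.649
bolt 4 681 rect ctr 0.5884 -0.2168 size 0.0425 0.0121 mean [ 0.587  -0.2155] bar yaw 0.721
bolt 2 43 rect ctr 0.4623 -0.3620 size 0.0095 0.0393 mean [ 0.4622 -0.3608] bar yaw -0.652
```

Request:
jog_arm:
  steps:
    - [[-0.3,0,-3.8,0,0.015,0,5],[-0.3,0,-3.8,0,0,0,5],[-0.3,0,-3.8,0,0,0,5],[-0.3,0,-3.8,0,0,0,4],[-0.3,0,-3.85,0,0,0,4],[0,0,0,0,0,0,4],[0,0,0,0,0,0,4]]

```text
time: 27.6
eef_pos: [0.4623, -0.3621, 0.174]
ee_rot: [-1.512, 0.5, -0.5]
ft_force: [0.5, 0.0, 0.6]
gripper_width: 0.0399
```

```bash
python3 - <<'E'
from h import *
plan(.4640,-.3635,.064,.93)
m=camera_model('wrist');p,d=read_camera('wrist'); bolts(cloud(d,m),p)
E
```

```text
t=27.60 shift cm [ 0.22 11.   -0.02] rv [-0.     0.002  0.   ] turn wy 0.002 q6 end -1.59 q [-0.74  0.47  1.6   0.    1.08 -1.68] F [0.5 0.  0.6] T [-0.05 -0.   -0.03] w 0.0399
bolt 1 736 rect ctr 0.4681 -0.2143 size 0.0420 0.0118 mean [ 0.4672 -0.2152] bar yaw 1.218
bolt 2 530 rect ctr 0.4639 -0.3630 size 0.0115 0.0419 mean [ 0.4624 -0.3617] bar yaw -0.627
bolt 4 380 rect ctr 0.5828 -0.2204 size 0.0299 0.0115 mean [ 0.5792 -0.2225] bar yaw 0.811
```

Request:
jog_arm:
  steps:
    - [[0.22,3,0,0,0,0,4],[0,4,0,0,0,0,4],[0,3,0,0,0,0,4],[0,1,0,0,0,0,4],[0,0,0,0,0,0,4],[0,0,0,0,0,0,4]]

```text
time: 28.25
eef_pos: [0.4653, -0.3632, 0.0653]
ee_rot: [-1.514, 0.496, -0.499]
ft_force: [-0.2, -0.2, 0.0]
gripper_width: 0.0399
```

```bash
python3 - <<'E'
from h import *
plan(.4640,-.3635,.064,.93)
m=camera_model('wrist');p,d=read_camera('wrist'); save(p,'w11.png'); bolts(cloud(d,m),p)
E
```

```text
t=28.25 shift cm [-0.09  0.13 -0.1 ] rv [0.    0.005 0.002] turn wy 0.005 q6 end -1.59 q [-0.74  0.61  1.66  0.    0.87 -1.68] F [-0.2 -0.2  0. ] T [-0.02 -0.01 -0.  ] w 0.0399
bolt 1 20 rect ctr 0.4583 -0.2275 size 0.0054 0.0003 mean [ 0.458  -0.2281] bar yaw 1.228
bolt 2 1280 rect ctr 0.4619 -0.3615 size 0.0115 0.0369 mean [ 0.4594 -0.3591] bar yaw -0.627
```

View pics/w11.png

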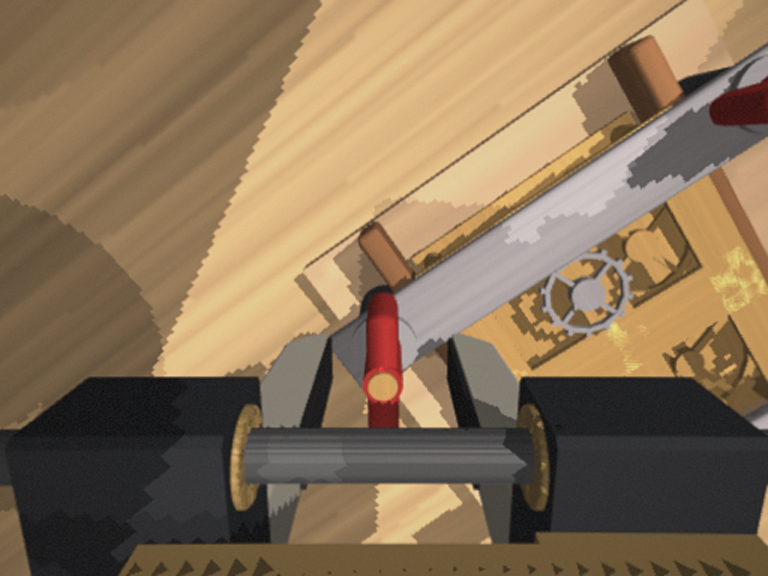

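Request:
jog_arm:
  steps:
    - [[-0.05,0.1,-0.15,0,0,0,4],[0,0,0,0,0,0,0.8],[0,0,0,0,0,0,0.8],[0,0,0,0,0,0,0.8],[0,0,0,0,0,0,0.8],[0,0,0,0,0.1,0,0.8],[0,0,0,0,0.14,0,0.8],[0,0,0,0,0.14,0,0.8],[0,0,0,0,0.14,0,0.8],[0,0,0,0,0.14,0,0.8],[0,0,0,0,0.14,0,0.8],[0,0,0,0,0.14,0,0.8],[0,0,0,0,0.14,0,0.8],[0,0,0,0,0.14,0,0.8],[0,0,0,0,0.14,0,0.8],[0,0,0,0,0.14,0,0.8],[0,0,0,0,0,0,0.8]]

```text
time: 30.0
eef_pos: [0.4634, -0.364, 0.063]
ee_rot: [-0.885, 1.613, -1.614]
ft_force: [2.5, -0.1, -0.1]
gripper_width: 0.0097
```

```bash
python3 - <<'E'
from h import *
plan(.4640,-.3635,.064,.93-2.2)
E
```

```text
t=30.00 shift cm [-0.08 -0.1   0.02] rv [-0.001  0.703 -0.   ] turn wy 0.703 q6 end 0.61 q [-0.74  0.62  1.66  0.    0.86 -0.18] F [ 2.5 -0.1 -0.1] T [-0.07 -0.44 -0.02] w 0.0097
```

Request:
jog_arm:
  steps:
    - [[0,0,0,0,0.1,0,0.8],[0,0,0,0,0.1,0,0.8],[0,0,0,0,0.1,0,0.8],[0,0,0,0,0.1,0,0.8],[0,0,0,0,0,0,0.8]]

```text
time: 30.5
eef_pos: [0.4635, -0.3641, 0.063]
ee_rot: [-0.587, 1.873, -1.875]
ft_force: [4.0, -0.2, -1.6]
gripper_width: 0.0096
```

```bash
python3 - <<'E'
from h import *
plan(.4640,-.3635,.064,.93-2.2)
E
```

```text
t=30.50 shift cm [-0.08 -0.1  -0.02] rv [-0.001  0.307 -0.001] turn wy 0.307 q6 end 0.61 q [-0.75  0.62  1.66  0.    0.86  0.22] F [ 4.  -0.2 -1.6] T [-0.18 -0.55 -0.06] w 0.0096
```

Request:
jog_arm:
  steps:
    - [[0,0,0,0,0.1,0,0.8],[0,0,0,0,0.1,0,0.8],[0,0,0,0,0.1,0,0.8],[0,0,0,0,0.1,0,0.8],[0,0,0,0,0,0,0.8]]

```text
time: 31.0
eef_pos: [0.463, -0.3644, 0.0631]
ee_rot: [-0.224, 2.109, -2.112]
ft_force: [0.6, -3.6, 0.2]
gripper_width: 0.0122
```

```bash
python3 - <<'E'
from h import *
plan(.4640,-.3635,.064,.93-2.2)
E
```

```text
t=31.00 shift cm [-0.12 -0.09 -0.06] rv [-0.001 -0.09   0.   ] turn wy -0.090 q6 end 0.61 q [-0.75  0.62  1.66 -0.    0.86  0.62] F [ 0.6 -3.6  0.2] T [-0.64  0.16  0.62] w 0.0122
```

Request:
jog_arm:
  steps:
    - [[0,0,0,0,-0.15,0,4],[0,0,0,0,0,0,4],[0,0,0,0,0,0,4],[0,-3,0,0,0,0,4],[0,-4,0,0,0,0,5],[0,-4,0,0,-0.14,0,4],[0,0,0,0,-0.15,0,4],[0,0,0,0,-0.15,0,4],[0,0,0,0,-0.15,0,4],[0,0,0,0,-0.15,0,4],[0,0,0,0,-0.15,0,4],[0,0,0,0,0,0,4],[0,0,0,0,0,0,4]]

```text
time: 32.3
eef_pos: [0.463, -0.3638, 0.1729]
ee_rot: [-1.035, 1.448, -1.448]
ft_force: [0.2, 0.6, 0.5]
gripper_width: 0.0402
```

```bash
python3 - <<'E'
from h import *
plan(.4674,-.2137,.175,-.35)
m=camera_model('wrist');p,d=read_camera('wrist'); bolts(cloud(d,m),p)
m=camera_model('top');p,d=read_camera('top'); bolts(cloud(d,m),p)
E
```

```text
t=32.30 shift cm [-14.35  -0.21  -4.45] rv [ 0.    0.02 -0.  ] turn wy 0.020 q6 end -0.08 q [-0.75  0.47  1.59  0.    1.08 -0.42] F [0.2 0.6 0.5] T [-0.05  0.02 -0.02] w 0.0402
bolt 1 235 rect ctr 0.4636 -0.2281 size 0.0109 0.0088 mean [ 0.4638 -0.228 ] bar yaw 1.123
bolt 2 636 rect ctr 0.4655 -0.3632 size 0.0422 0.0117 mean [ 0.4658 -0.3615] bar yaw 0.413
bolt 3 627 rect ctr 0.5837 -0.3654 size 0.0121 0.0425 mean [ 0.5825 -0.3633] bar yaw -1.224
bolt 1 34 rect ctr 0.4667 -0.2130 size 0.0395 0.0079 mean [ 0.4664 -0.2131] bar yaw 1.225
bolt 2 30 rect ctr 0.4683 -0.3595 size 0.0243 0.0090 mean [ 0.4699 -0.3576] bar yaw 0.213
bolt 3 31 rect ctr 0.5812 -0.3650 size 0.0073 0.0402 mean [ 0.5808 -0.3637] bar yaw -1.245
bolt 4 42 rect ctr 0.5856 -0.2166 size 0.0393 0.0096 mean [ 0.5838 -0.2166] bar yaw 0.724
```

Request:
jog_arm:
  steps:
    - [[-2.9,0,-0.9,0,0.02,0,4],[-2.9,0,-0.9,0,0,0,4],[-2.9,0,-0.9,0,0,0,4],[-2.9,0,-0.9,0,0,0,4],[-2.75,0,-0.85,0,0,0,4],[0,0,0,0,0,0,4],[0,0,0,0,0,0,4]]

```text
time: 33.1
eef_pos: [0.4693, -0.2138, 0.1731]
ee_rot: [-1.025, 1.459, -1.46]
ft_force: [0.6, 0.4, -0.3]
gripper_width: 0.0399
```

```bash
python3 - <<'E'
from h import *
plan(.4674,-.2137,.068,-.35)
E
```

```text
t=33.10 shift cm [ 0.06 10.51 -0.18] rv [-0.     0.004  0.   ] turn wy 0.004 q6 end -0.08 q [-0.52  0.34  1.79 -0.    1.01 -0.17] F [ 0.6  0.4 -0.3] T [-0.04  0.1   0.05] w 0.0399
```

Request:
jog_arm:
  steps:
    - [[0.06,3,-0.2,0,0,0,4],[0,4,0,0,0,0,4],[0,2.5,0,0,0,0,4],[0,1,0,0,0,0,4],[0,0,0,0,0,0,4],[0,0,0,0,0,0,0.8],[0,0,0,0,0,0,0.8],[0,0,0,0,0,0,0.8],[0,0,0,0,0,0,0.8],[0,0,0,0,0.1,0,0.8],[0,0,0,0,0.1,0,0.8],[0,0,0,0,0.1,0,0.8],[0,0,0,0,0,0,0.8],[0,0,0,0,0,0,0.8]]

```text
time: 34.5
eef_pos: [0.4672, -0.2141, 0.0685]
ee_rot: [-0.834, 1.663, -1.665]
ft_force: [-2.8, -3.1, 5.2]
gripper_width: 0.013
```

```bash
python3 - <<'E'
from h import *
plan(.4674,-.2137,.068,-.35)
p,d=read_camera('wrist'); save(p,'w12.png')
E
```

```text
t=34.50 shift cm [-0.04  0.05 -0.01] rv [-0.001 -0.291  0.001] turn wy -0.291 q6 end -0.08 q [-0.52  0.5   1.86 -0.    0.78  0.12] F [-2.8 -3.1  5.2] T [-0.58  0.62  0.73] w 0.0130
```

View pics/w12.png

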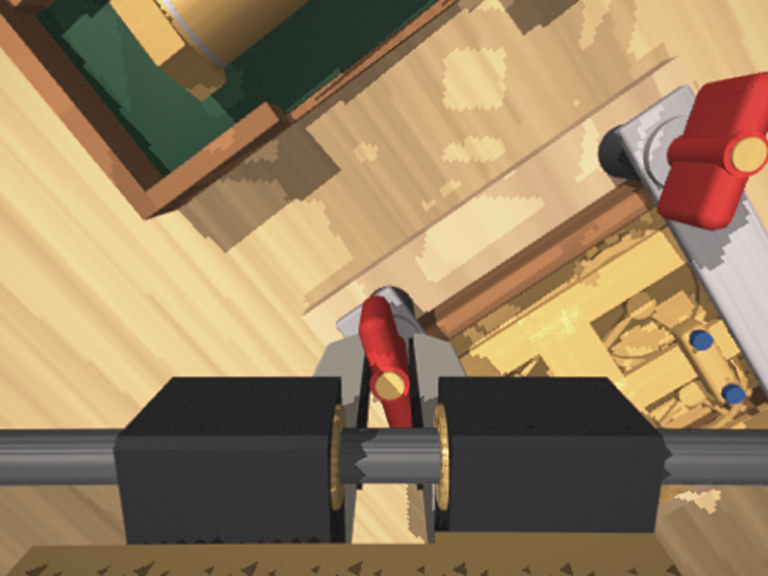

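Request:
jog_arm:
  steps:
    - [[0,0,0,0,-0.15,0,4],[0,0,0,0,0,0,4],[0,0,0,0,0,0,4],[0,-3,0,0,0,0,4],[0,-4,0,0,0,0,5],[0,-4,0,0,-0.14,0,5],[0,-4,0,0,-0.15,0,5],[0,-2,0,0,-0.15,0,5],[0,0,0,0,-0.15,0,5],[0,0,0,0,-0.15,0,5],[0,0,0,0,-0.15,0,5],[0,0,0,0,-0.15,0,5],[0,0,0,0,-0.15,0,5],[0,0,0,0,-0.15,0,5],[0,0,0,0,-0.15,0,5],[0,0,0,0,-0.15,0,5],[0,0,0,0,-0.15,0,5],[0,0,0,0,-0.15,0,5],[0,0,0,0,-0.15,0,5],[0,0,0,0,0,0,5]]

```text
time: 36.55
eef_pos: [0.467, -0.2136, 0.2378]
ee_rot: [-1.57, -0.019, 0.019]
ft_force: [-0.1, 0.0, -1.0]
gripper_width: 0.0503
```

```bash
cat >> h.py <<'E'
def weights(c,p,zc=.028,lo=(.40,-.16),hi=(.68,.15)):
    # brass cylinder upper surface
    hsv=cv2.cvtColor(p,cv2.COLOR_RGB2HSV)
    s=(c[...,0]>lo[0])&(c[...,0]<hi[0])&(c[...,1]>lo[1])&(c[...,1]<hi[1])&(c[...,2]>zc+.008)&(c[...,2]<zc+.03)&(hsv[...,0]>13)&(hsv[...,0]<32)&(hsv[...,1]>90)
    s=cv2.morphologyEx(s.astype(np.uint8),cv2.MORPH_OPEN,np.ones((3,3)))
    n,l,st,ce=cv2.connectedComponentsWithStats(s)
    for i in range(1,n):
        if st[i,4]<150: continue
        q=c[l==i]; a=cv2.minAreaRect(q[:,:2].astype(np.float32))
        xy=q[:,:2]; vx,vy,x0,y0=cv2.fitLine(xy.astype(np.float32),cv2.DIST_HUBER,0,1e-4,1e-4).ravel()
        # axis from the top ridge (highest band)
        k=(q[:,2]>zc+.0165)&(q[:,2]<zc+.022); qq=q[k]
        yaw=np.arctan(vy/vx); 
        out='wt px %s n %d rect ctr %.4f %.4f size %.3f %.3f yaw %.3f'%(ce[i].round(),len(q),*a[0],*a[1],yaw)
        e=np.array([np.cos(yaw),np.sin(yaw)]);t=xy@e; 
        out+=' t-range %.4f..%.4f zmax %.4f'%(np.percentile(t,.5)-0,np.percentile(t,99.5),np.percentile(q[:,2],99))
        print(out)
E
python3 - <<'E'
from h import *
plan(.50,.005,.25,1.52)
m=camera_model('top');p,d=read_camera('top'); weights(cloud(d,m),p)
E
```

```text
t=36.55 shift cm [ 3.83 -1.21 21.77] rv [-0.     0.075 -0.   ] turn wy 0.075 q6 end -1.51 q [-0.52  0.26  1.72  0.    1.16 -2.11] F [-0.1  0.  -1. ] T [0.05 0.   0.02] w 0.0503
wt px [227. 201.] n 520 rect ctr 0.5288 0.0800 size 0.035 0.144 yaw -0.078 t-range 0.4496..0.5925 zmax 0.0505
wt px [284. 201.] n 497 rect ctr 0.5346 -0.0820 size 0.032 0.143 yaw -0.040 t-range 0.4661..0.6080 zmax 0.0509
wt px [257. 207.] n 505 rect ctr 0.5156 -0.0056 size 0.031 0.144 yaw -0.051 t-range 0.4436..0.5854 zmax 0.0513
```

Request:
jog_arm:
  steps:
    - [[0.4,-0.2,3.1,0,0.075,0,5],[0.6,-0.2,3.1,0,0,0,5],[0.6,-0.2,3.1,0,0,0,5],[0.6,-0.2,3.1,0,0,0,5],[0.6,-0.2,3.1,0,0,0,5],[0,-0.2,3.1,0,0,0,5],[0,0,3.1,0,0,0,5],[0,0,0,0,0,0,5],[0,0,0,0,0,0,5]]

```text
time: 37.5
eef_pos: [0.5036, 0.0022, 0.2499]
ee_rot: [-1.57, 0.042, -0.042]
ft_force: [-0.1, -0.6, -0.2]
gripper_width: 0.0502
```

```bash
python3 - <<'E'
from h import *
plan(.529,.081,.25,1.5)
m=camera_model('wrist');p,d=read_camera('wrist'); save(p,'w13.png');weights(cloud(d,m),p)
E
```

```text
t=37.50 shift cm [ 2.11 -0.01  8.  ] rv [ 0.     0.017 -0.   ] turn wy 0.017 q6 end -1.35 q [-0.09  0.23  1.73 -0.    1.18 -1.61] F [-0.1 -0.6 -0.2] T [ 0.01 -0.05 -0.04] w 0.0502
wt px [253. 115.] n 410 rect ctr 0.4526 -0.0017 size 0.036 0.013 yaw 1.513 t-range 0.0067..0.0424 zmax 0.0499
wt px [335. 123.] n 419 rect ctr 0.4659 0.0876 size 0.037 0.013 yaw 1.524 t-range 0.0909..0.1275 zmax 0.0500
wt px [254. 172.] n 2707 rect ctr 0.5174 -0.0041 size 0.033 0.111 yaw -0.045 t-range 0.4621..0.5717 zmax 0.0476
wt px [184. 137.] n 410 rect ctr 0.4720 -0.0777 size 0.037 0.013 yaw 1.523 t-range -0.0734..-0.0370 zmax 0.0499
wt px [331. 178.] n 2592 rect ctr 0.5312 0.0827 size 0.033 0.111 yaw -0.065 t-range 0.4697..0.5773 zmax 0.0476
wt px [188. 185.] n 2216 rect ctr 0.5313 -0.0798 size 0.033 0.100 yaw -0.053 t-range 0.4855..0.5804 zmax 0.0474
wt px [254. 230.] n 362 rect ctr 0.5826 -0.0075 size 0.036 0.014 yaw 1.521 t-range 0.0037..0.0392 zmax 0.0502
```

View pics/w13.png

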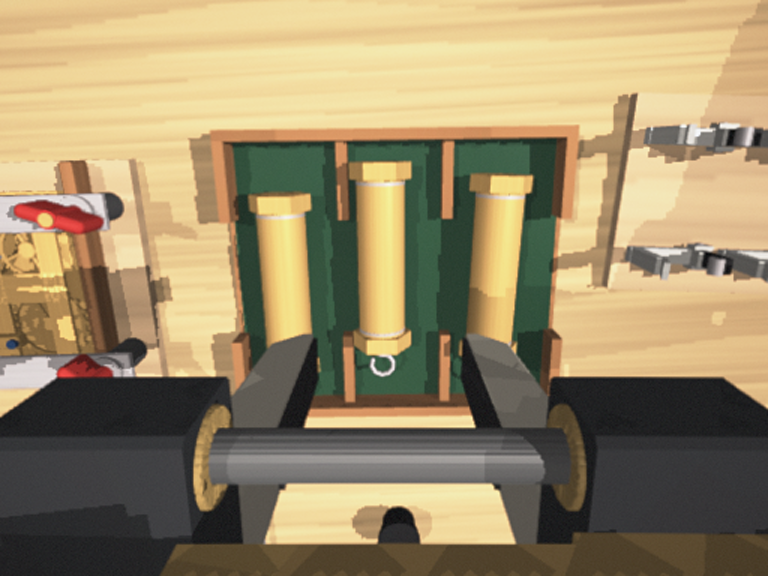

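Request:
jog_arm:
  steps:
    - [[-0.5,0,3.6,0,0,0,5],[-0.5,0,3.6,0,0,0,5],[-0.5,0,3.6,0,0,0,5],[-0.5,0,3.6,0,0,0,5],[-0.5,0,3.6,0,0,0,5],[-0.5,0,3.6,0,0,0,5],[-0.5,0,3.6,0,0,0,5],[-0.5,0,3.6,0,0,0,5],[0,0,0,0,0,0,9],[0,0,0,0,0,0,9],[0,0,0,0,0,0,9]]

```text
time: 38.65
eef_pos: [0.4787, 0.2903, 0.2498]
ee_rot: [-1.571, 0.042, -0.042]
ft_force: [0.6, 0.2, 0.6]
gripper_width: 0.0697
```

```bash
python3 - <<'E'
from h import *
plan(.49,.29,.25,1.5)
m=camera_model('wrist');p,d=read_camera('wrist'); save(p,'w14.png'); np.save('rack_c.npy',cloud(d,m)); np.save('rack_p.npy',p)
for o in spotter.spot_point('wrist','clip1')+spotter.spot_point('wrist','rack')[:2]: print(round(o['score'],2),np.round(o['centre'],4))
E
```

```text
t=38.65 shift cm [ 1.13 -0.02  0.03] rv [ 0.     0.018 -0.   ] turn wy 0.018 q6 end -0.97 q [ 0.46  0.34  1.59 -0.    1.21 -1.06] F [0.6 0.2 0.6] T [ 0.    0.03 -0.  ] w 0.0697
0.98 [0.499  0.364  0.0389]
0.74 [0.4866 0.2959 0.0383]
0.64 [0.4866 0.226  0.0389]
0.73 [0.4977 0.3633 0.0392]
```

View pics/w14.png

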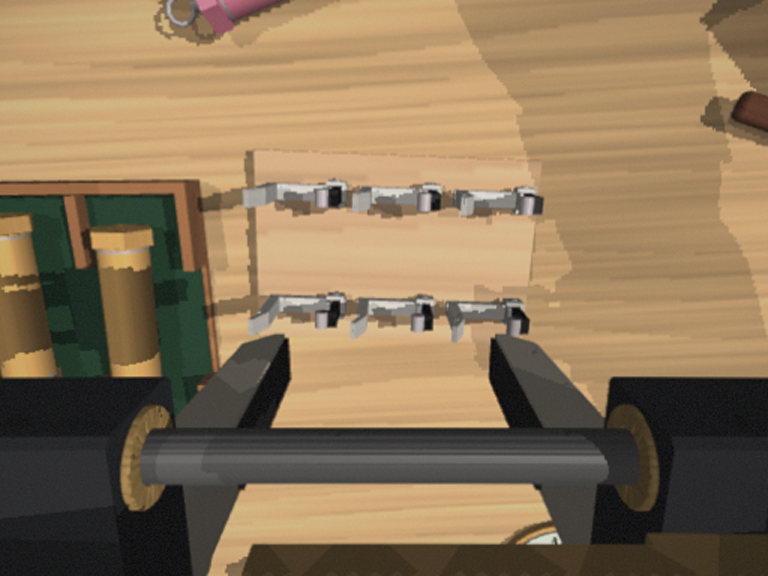

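```bash
python3 - <<'E'
from h import *
c=np.load('rack_c.npy').reshape(-1,3);p=np.load('rack_p.npy').reshape(-1,3)
s=(c[:,0]>.38)&(c[:,0]<.60)&(c[:,1]>.14)&(c[:,1]<.44)
c=c[s];p=p[s]
S=2200
img=np.zeros((int(.22*S),int(.30*S),3),np.uint8)
o=np.argsort(c[:,2])
zc=np.clip((c[:,2]-0)/.08*255,0,255).astype(np.uint8)
col=cv2.applyColorMap(zc.reshape(-1,1),cv2.COLORMAP_JET).reshape(-1,3)
for i in o:
    cv2.circle(img,(int((.44-c[i,1])*S),int((.60-c[i,0])*S)),1,col[i].tolist(),-1)
cv2.imwrite('pics/hm.png',img)
# board: points z .009-.015
b=c[(abs(c[:,2]-.012)<.003)]; print('board z',np.median(b[:,2]),len(b), cv2.minAreaRect(b[:,:2].astype(np.float32)))
h=c[c[:,2]>.03]; print(h.min(0),h.max(0))
E
```

```text
board z 0.012393567208990375 17407 ((0.48962265253067017, 0.270516037940979), (0.26764926314353943, 0.15155072510242462), 84.87983703613281)
[0.40849508 0.14000461 0.03001436] [0.55101122 0.40056151 0.41627859]
```

View pics/hm.png

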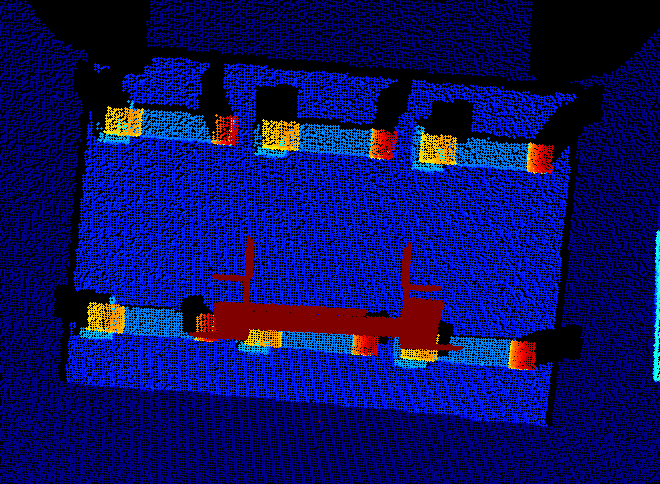

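```bash
python3 - <<'E'
from h import *
c=np.load('rack_c.npy').reshape(-1,3)
s=(c[:,0]>.38)&(c[:,0]<.60)&(c[:,1]>.14)&(c[:,1]<.44)&(c[:,2]<.1); c=c[s]
yaw=-.089; ex=np.array([np.cos(yaw),np.sin(yaw)]); ey=np.array([-ex[1],ex[0]])
O=np.array([.489,.293]); X=(c[:,:2]-O)@ex; Y=(c[:,:2]-O)@ey; Z=c[:,2]
for f in (45,-45):
  k=(abs(X*1000-f)<14)
  a=k&(Z>.016)&(Z<.024); print('seat f',f,'x 2-98%',np.percentile(X[a],[3,97])*1e3,'yaw fit', np.polyfit(Y[a],X[a],1)[0]);
  for n in (72,0,-72):
    g=k&(abs(Y*1000-n)<36)
    st=g&(Z>.017)&(Z<.023)&(abs(X*1000-f)<6); nz=g&(Z>.044)&(Z<.062); pr=g&(Z>.062)
    P=lambda m: np.percentile(Y[m],[2,50,98])*1e3-n if m.sum()>20 else None
    print(n,'seat',P(st),'nose',P(nz),Z[nz].max() if nz.any() else 0,'prong',P(pr))
b=(abs(Z-.012)<.002)
print('board x',np.percentile(X[b&(abs(Y)<.05)],[.5,99.5]),'y',np.percentile(Y[b&(abs(X)<.03)],[.5,99.5]))
E
```

```text
seat f 45 x 2-98% [38.1113596  53.45236766] yaw fit -0.0027499675630568007
72 seat [-25.80858765   2.10166562  20.95177823] nose [-25.77148762  19.51123434  31.02532326] 0.06196787722973668 prong [-28.66106736 -24.94193452 -19.63683614]
0 seat [-19.57509139   3.53419265  34.97055591] nose [-24.66678395  20.87818389  31.52882569] 0.06168589606693736 prong [-28.64257151 -23.68240821 -19.6354219 ]
-72 seat [-20.62839231   3.01824162  35.42578771] nose [-24.30198425  20.03636751  31.61276978] 0.06186242897734484 prong [-27.91059586 -23.23058362 -19.40404649]
seat f -45 x 2-98% [-51.32417453 -36.11950179] yaw fit -0.0049602897161126055
72 seat [-25.92686714   3.81139809  20.81691089] nose [-25.75964949  20.86308354  31.18110433] 0.061150281359608094 prong [-28.54669906 -25.04699263 -19.4455684 ]
0 seat [-17.04828173   0.22515555  24.67531675] nose [-22.18000421  21.80728818  31.44914551] 0.061830034454729454 prong [-28.33700722 -23.51627093 -18.72905222]
-72 seat [-17.65128282   1.15450566  35.48496869] nose [-22.49474619  21.00303613  31.79990064] 0.061968692475446785 prong [-28.33817662 -23.09144566 -19.08596174]
board x [-0.07165275  0.07704444] y [-0.15195621  0.11024102]
```

```bash
python3 - <<'E'
from h import *
plan(.5305,.082,.25,1.505)
m=camera_model('top');p,d=read_camera('top'); weights(cloud(d,m),p)
m=camera_model('wrist');p,d=read_camera('wrist'); weights(cloud(d,m),p)
E
```

```text
t=38.80 shift cm [ 6.270e+00  1.000e-02 -2.055e+01] rv [0.    0.013 0.   ] turn wy 0.013 q6 end -1.35 q [ 0.46  0.34  1.59 -0.    1.21 -1.06] F [ 0.  -0.   0.4] T [ 0.05 -0.07  0.02] w 0.0809
wt px [228. 201.] n 526 rect ctr 0.5287 0.0802 size 0.033 0.144 yaw -0.090 t-range 0.4482..0.5908 zmax 0.0505
wt px [284. 200.] n 503 rect ctr 0.5347 -0.0825 size 0.032 0.142 yaw -0.039 t-range 0.4664..0.6084 zmax 0.0508
wt px [258. 206.] n 507 rect ctr 0.5154 -0.0070 size 0.033 0.143 yaw -0.046 t-range 0.4443..0.5857 zmax 0.0508
wt px [ 77. 159.] n 443 rect ctr 0.4663 0.0912 size 0.033 0.015 yaw 1.445 t-range 0.1340..0.1649 zmax 0.0495
wt px [ 10. 213.] n 1732 rect ctr 0.5166 0.0039 size 0.030 0.109 yaw -0.099 t-range 0.4603..0.5669 zmax 0.0470
wt px [ 83. 213.] n 2417 rect ctr 0.5319 0.0836 size 0.031 0.112 yaw -0.067 t-range 0.4698..0.5796 zmax 0.0472
wt px [ 93. 268.] n 230 rect ctr 0.5972 0.0862 size 0.015 0.020 yaw 1.139 t-range 0.3173..0.3380 zmax 0.0494
```

Request:
jog_arm:
  steps:
    - [[1.25,0,-4.11,0,0.013,0,6],[1.25,0,-4.11,0,0,0,6],[1.25,0,-4.11,0,0,0,6],[1.26,0,-4.11,0,0,0,6],[1.26,0,-4.11,0,0,0,6],[0,3,0,0,0,0,6],[0,4,0,0,0,0,6],[0,4,0,0,0,0,6],[0,3,0,0,0,0,6],[0,0,0,0,0,0,6],[0,0,0,0,0,0,6]]

```text
time: 40.0
eef_pos: [0.5287, 0.0825, 0.1107]
ee_rot: [-1.57, 0.05, -0.05]
ft_force: [0.2, -0.4, 0.8]
gripper_width: 0.0601
```

```bash
python3 - <<'E'
from h import *
plan(.5305,.082,.0105,1.505)
m=camera_model('wrist');p,d=read_camera('wrist'); save(p,'w15.png'); weights(cloud(d,m),p)
E
```

```text
t=40.00 shift cm [ 0.18 10.02 -0.04] rv [-0.     0.002  0.   ] turn wy 0.002 q6 end -1.35 q [ 0.07  0.46  1.79 -0.    0.89 -1.44] F [ 0.2 -0.4  0.8] T [-0.01  0.02  0.05] w 0.0601
wt px [127.  94.] n 1172 rect ctr 0.4525 -0.0008 size 0.037 0.014 yaw 1.537 t-range -0.0035..0.0320 zmax 0.0496
wt px [260. 108.] n 1089 rect ctr 0.4665 0.0877 size 0.037 0.013 yaw 1.492 t-range 0.1065..0.1426 zmax 0.0499
wt px [137. 180.] n 6450 rect ctr 0.5176 -0.0041 size 0.033 0.112 yaw -0.057 t-range 0.4616..0.5703 zmax 0.0473
wt px [ 23. 131.] n 1004 rect ctr 0.4721 -0.0748 size 0.032 0.014 yaw -1.543 t-range 0.0725..0.1005 zmax 0.0495
wt px [259. 196.] n 6517 rect ctr 0.5316 0.0829 size 0.032 0.112 yaw -0.078 t-range 0.4682..0.5784 zmax 0.0473
wt px [ 35. 198.] n 4660 rect ctr 0.5215 -0.0791 size 0.033 0.080 yaw 0.027 t-range 0.4798..0.5576 zmax 0.0470
wt px [257. 280.] n 438 rect ctr 0.5949 0.0776 size 0.037 0.011 yaw 1.510 t-range 0.0951..0.1319 zmax 0.0492
```

View pics/w15.png

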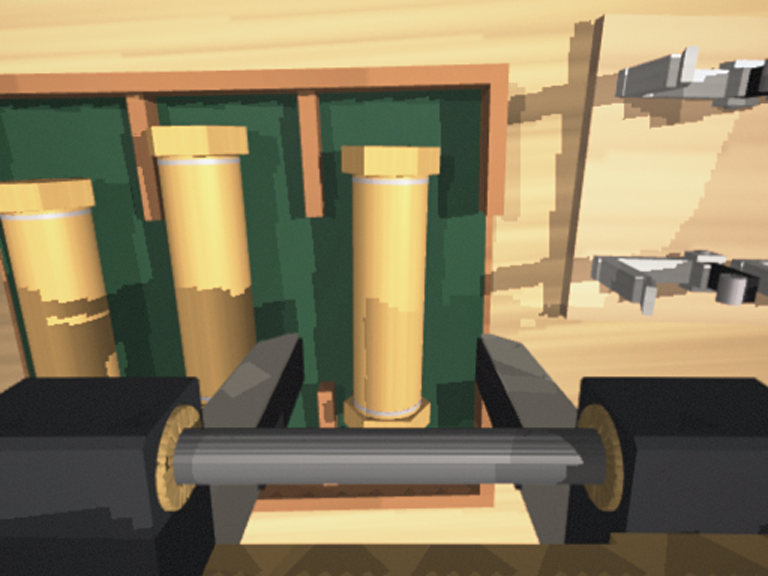

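Request:
jog_arm:
  steps:
    - [[0.2,3,0,0,0.012,0,6],[0,3,0,0,0,0,6],[0,2.5,0,0,0,0,6],[0,1.5,0,0,0,0,6],[0,0,0,0,0,0,6],[0,0,0,0,0,0,3.4],[0,0,0,0,0,0,3.4],[0,0,0,0,0,0,3.4],[0,0,0,0,0,0,3.4],[0,0,0,0,0,0,3.4]]
  squeeze: 50

```text
time: 41.05
eef_pos: [0.5308, 0.0823, 0.0108]
ee_rot: [-1.57, 0.058, -0.06]
ft_force: [-1.9, -3.4, 7.1]
gripper_width: 0.0355
```

```bash
python3 - <<'E'
from h import *
plan(.5305,.082,.0105,1.505)
E
```

```text
t=41.05 shift cm [-0.03  0.03 -0.03] rv [ 0.    -0.01   0.001] turn wy -0.010 q6 end -1.35 q [ 0.07  0.63  1.82 -0.    0.69 -1.43] F [-1.9 -3.4  7.1] T [-0.56  0.27 -0.04] w 0.0355
```

Request:
jog_arm:
  steps:
    - [[0,-1,0,0,0,0,3.3],[0,-2,0,0,0,0,3.3],[0,-4,0,0,0,0,3.3],[0,-4,0,0,0,0,3.3],[0,-3,0,0,0,0,3.3],[0,0,0,0,0,0,3.3],[0,0,0,0,0,0,3.3]]

```text
time: 41.75
eef_pos: [0.5296, 0.0825, 0.1492]
ee_rot: [-1.57, 0.06, -0.059]
ft_force: [0.2, -0.1, -7.4]
gripper_width: 0.0346
```

```bash
python3 - <<'E'
from h import *
plan(.4962,.3639,.15,1.571-.087)
p,d=read_camera('wrist'); save(p,'w16.png')
p,d=read_camera('scene'); save(p,'s16.png')
E
```

```text
t=41.75 shift cm [-5.46 -0.07 27.8 ] rv [ 0.     0.011 -0.001] turn wy 0.011 q6 end -0.85 q [ 0.07  0.41  1.75  0.    0.98 -1.43] F [ 0.2 -0.1 -7.4] T [-0.   -0.01 -0.02] w 0.0346
```

View pics/w16.png

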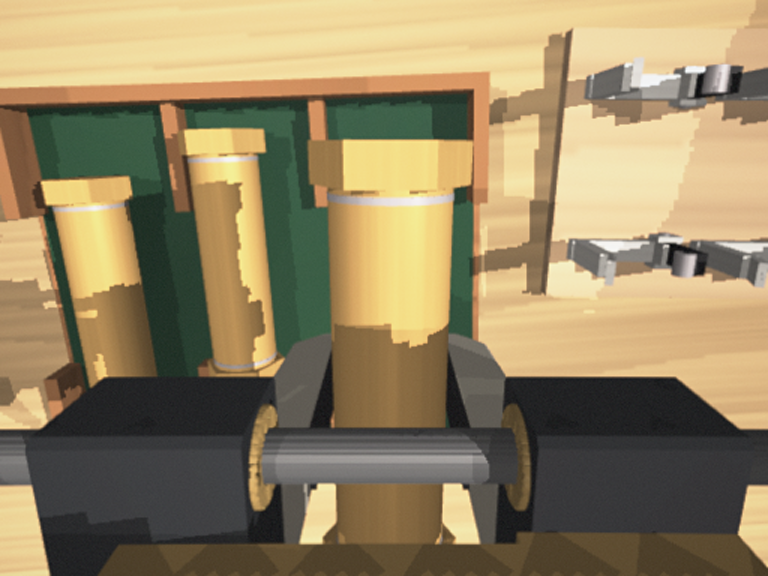

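View pics/s16.png

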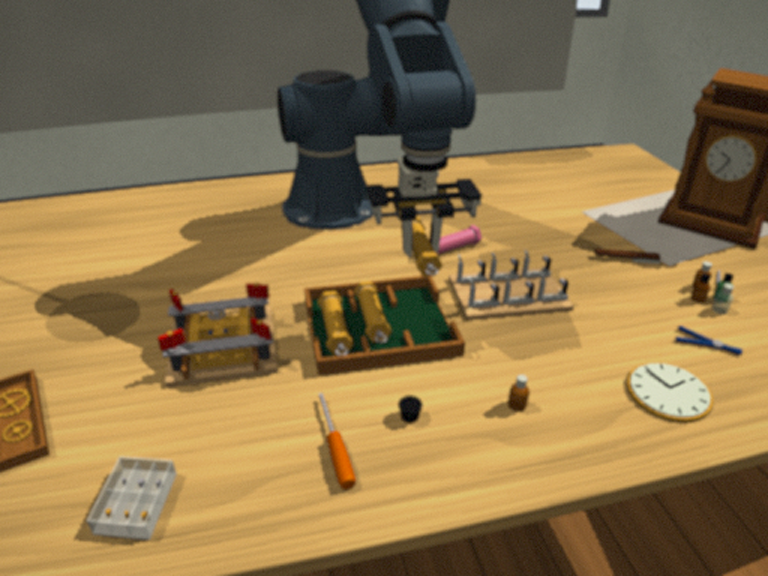

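```bash
cat >> h.py <<'E'
def held():
    o=r.observe(); M=R.from_rotvec(o['ee_rot']).as_matrix()
    m=camera_model('wrist');p,d=read_camera('wrist'); c=(cloud(d,m)-o['eef_pos'])@M   # tool coords
    hsv=cv2.cvtColor(p,cv2.COLOR_RGB2HSV)
    k=(abs(c[...,2])<.026)&(c[...,1]>-.06)&(c[...,1]<.02)&(abs(c[...,0])<.11)&(hsv[...,0]>10)&(hsv[...,0]<34)&(hsv[...,1]>80)
    q=c[k]*1e3
    for a in range(-80,81,10):
        b=q[(abs(q[:,0]-a)<5)]
        if len(b)>30:
            t=b[b[:,1]<np.percentile(b[:,1],10)]
            print('x %d n %d top y %.1f  z %.1f..%.1f  mid-top z %.1f'%(a,len(b),np.percentile(b[:,1],3),b[:,2].min(),b[:,2].max(),t[:,2].mean()))
    print('w',o['gripper_width'],'F',np.round(o['ft_force'],1))
E
python3 -c "
from h import *
held()"
```

```text
x -70 n 1939 top y -38.6  z -22.3..24.0  mid-top z 0.9
x -60 n 2000 top y -38.5  z -22.2..24.1  mid-top z 1.2
x -50 n 2087 top y -36.1  z -16.8..18.5  mid-top z 1.0
x -40 n 1976 top y -36.1  z -16.9..18.4  mid-top z 0.6
x -30 n 1859 top y -36.0  z -16.8..18.5  mid-top z 0.8
x -20 n 1753 top y -36.0  z -16.9..18.5  mid-top z 0.7
x -10 n 1682 top y -35.9  z -17.0..18.7  mid-top z 0.7
x 0 n 1601 top y -35.9  z -16.8..18.3  mid-top z 0.5
x 10 n 698 top y -35.9  z -18.4..19.7  mid-top z 0.8
x 30 n 847 top y -35.9  z -15.7..16.8  mid-top z 1.1
x 40 n 1289 top y -35.7  z -16.8..18.3  mid-top z 0.4
x 50 n 644 top y -35.7  z -16.9..18.2  mid-top z 1.3
x 60 n 207 top y -25.1  z -22.3..23.4  mid-top z -0.1
w 0.03542727776759421 F [ 0.   0.  -6.8]
```

Request:
jog_arm:
  steps:
    - [[-0.5,0,2.78,0,0.011,0,3.3],[-0.55,0,2.78,0,0,0,3.3],[-0.55,0,2.78,0,0,0,3.3],[-0.55,0,2.78,0,0,0,3.3],[-0.55,0,2.78,0,0,0,3.3],[-0.55,0,2.78,0,0,0,3.3],[-0.55,0,2.78,0,0,0,3.3],[-0.55,0,2.78,0,0,0,3.3],[-0.55,0,2.78,0,0,0,3.3],[-0.55,0,2.78,0,0,0,3.3],[0,0,0,0,0,0,3.3],[0,0,0,0,0,0,3.3],[0,0,0,0,0,0,3.3]]

```text
time: 43.2
eef_pos: [0.4996, 0.3633, 0.1489]
ee_rot: [-1.571, 0.07, -0.067]
ft_force: [0.6, -0.8, -6.2]
gripper_width: 0.0352
```

```bash
python3 - <<'E'
from h import *
plan(.4962,.3639,.06,1.571-.087)
held()
p,d=read_camera('wrist'); save(p,'w17.png')
E
```

```text
t=43.20 shift cm [-0.33  8.89  0.04] rv [ 0.001 -0.    -0.001] turn wy -0.000 q6 end -0.85 q [ 0.55  0.55  1.53 -0.    1.07 -0.93] F [ 0.6 -0.8 -6.2] T [-0.05  0.01 -0.02] w 0.0352
x -70 n 1953 top y -38.5  z -22.2..23.8  mid-top z 1.7
x -60 n 2043 top y -38.4  z -22.2..24.1  mid-top z 1.4
x -50 n 2077 top y -36.1  z -16.8..18.5  mid-top z 0.9
x -40 n 1975 top y -36.1  z -16.8..18.4  mid-top z 0.7
x -30 n 1836 top y -36.0  z -16.8..18.4  mid-top z 1.0
x -20 n 1758 top y -36.0  z -17.0..18.6  mid-top z 0.6
x -10 n 1694 top y -36.0  z -16.9..18.7  mid-top z 0.9
x 0 n 1595 top y -35.9  z -16.9..18.4  mid-top z 0.9
x 10 n 714 top y -35.9  z -16.9..19.8  mid-top z 1.9
x 30 n 854 top y -35.9  z -15.1..17.4  mid-top z 0.6
x 40 n 1293 top y -35.7  z -16.7..18.3  mid-top z 0.8
x 50 n 640 top y -35.6  z -17.0..18.3  mid-top z 0.6
x 60 n 204 top y -23.3  z -22.3..23.5  mid-top z -5.0
w 0.03520605220854406 F [ 0.6 -0.8 -6.2]
```

View pics/w17.png

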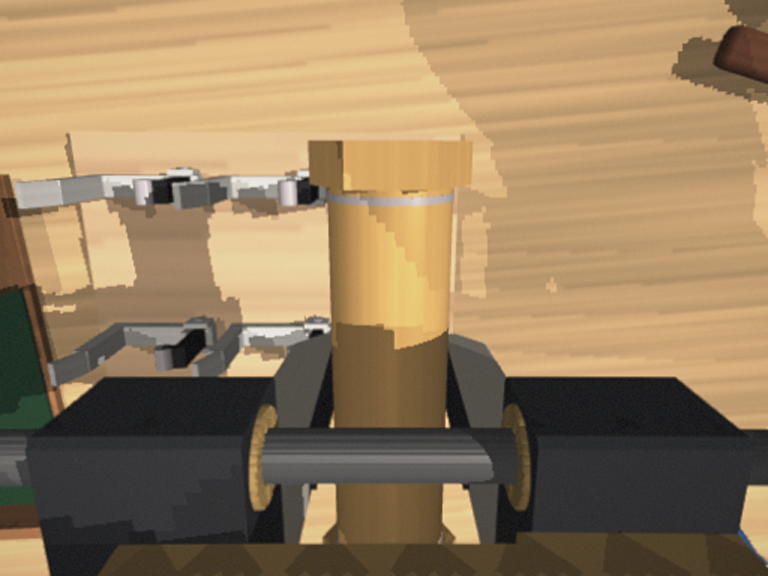

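Request:
jog_arm:
  steps:
    - [[-0.33,3,0.04,0,0,0,3.3],[0,3,0,0,0,0,3.3],[0,2,0,0,0,0,3.3],[0,1,0,0,0,0,3.3],[0,0,0,0,0,0,3.3],[0,0,0,0,0,0,3.3]]

```text
time: 43.9
eef_pos: [0.4972, 0.365, 0.0609]
ee_rot: [-1.569, 0.067, -0.069]
ft_force: [-0.1, 0.2, -6.4]
gripper_width: 0.0349
```

```bash
python3 - <<'E'
from h import *
plan(.4962,.3639,.021,1.571-.087)
o=r.observe(); M=R.from_rotvec(o['ee_rot']).as_matrix()
m=camera_model('wrist');p,d=read_camera('wrist'); save(p,'w18.png')
C=cloud(d,m);c=(C-o['eef_pos'])@M*1e3
k=(abs(c[...,2]-.7)<6)&(c[...,1]<-30)&(c[...,1]>-45)
for a in range(-84,-50,2):
    b=c[k&(abs(c[...,0]-a)<1)]
    if len(b)>5: print(a,len(b),round(np.percentile(b[:,1],20),1))
# rack parts in rack frame of neighbours: prong tops of clip2/3, noses
X=C.reshape(-1,3);X=X[(X[:,0]>.38)&(X[:,0]<.6)&(X[:,1]>.14)&(X[:,1]<.35)&(X[:,2]<.08)]
yaw=-.087;ex=np.array([np.cos(yaw),np.sin(yaw)]);ey=np.array([-ex[1],ex[0]]);O=np.array([.490,.2922])
A=(X[:,:2]-O)@ex*1e3;B=(X[:,:2]-O)@ey*1e3;Z=X[:,2]
for f in(45,-45):
  for n in (0,-72):
    g=(abs(A-f)<5)&(abs(B-n)<36)
    for nm,q in(('seat',(Z>.017)&(Z<.023)),('nose',(Z>.044)&(Z<.06)&(B-n>5)),('prong',Z>.062)):
        s=g&q
        if s.sum()>20: print(f,n,nm,s.sum(),np.percentile(B[s]-n,[2,50,98]).round(1))
    s=(abs(A-f)<20)&(abs(B-n)<17)&(Z>.017)&(Z<.023)
    if s.sum()>20: print('   x',np.percentile(A[s],[3,97]).round(1))
E
```

```text
t=43.90 shift cm [-0.1   3.99 -0.12] rv [-0.001 -0.     0.001] turn wy -0.000 q6 end -0.85 q [ 0.56  0.66  1.59 -0.    0.89 -0.93] F [-0.1  0.2 -6.4] T [ 0.02 -0.02  0.04] w 0.0349
-72 34 -37.9
-70 167 -38.1
-68 196 -38.1
-66 192 -38.1
-64 162 -38.0
-62 188 -38.0
-60 156 -38.0
-58 165 -35.7
-56 161 -35.8
-54 171 -35.7
-52 158 -35.5
45 -72 seat 525 [-23.7 -10.1   4.3]
   x [39.9 51.5]
-45 0 seat 952 [-20.8  -2.3  35.1]
-45 0 nose 701 [17.1 25.3 32.3]
-45 0 prong 785 [-27.7 -22.4 -18.5]
   x [-49.6 -37.7]
-45 -72 seat 298 [-7.7  5.9 35.4]
-45 -72 nose 712 [18.1 24.9 32.4]
   x [-49.6 -46.4]
```

View pics/w18.png

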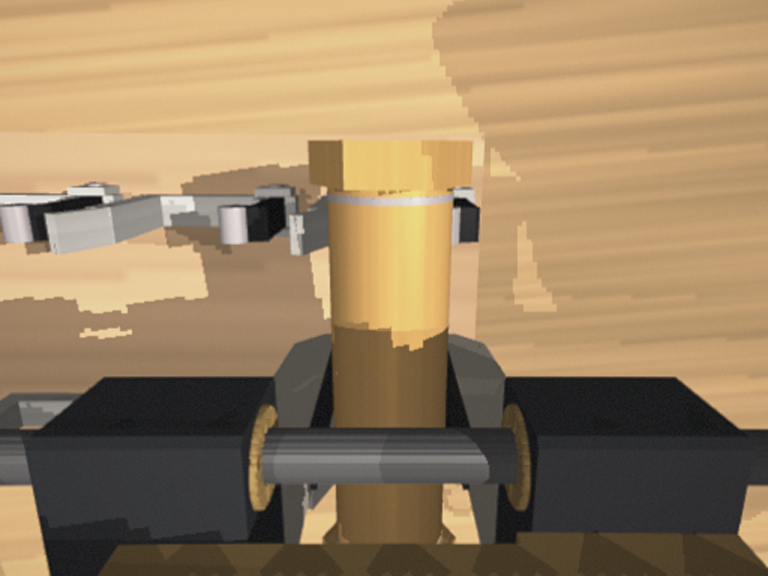

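Request:
jog_arm:
  steps:
    - [[-0.1,0.6,-0.12,0,0,0,3.3],[0,0.5,0,0,0,0,3.3],[0,0,0,0,0,0,3.3],[0,0,0,0,0,0,3.3]]

```text
time: 44.35
eef_pos: [0.4954, 0.3637, 0.0489]
ee_rot: [-1.57, 0.068, -0.068]
ft_force: [0.1, -1.0, -6.5]
gripper_width: 0.0351
```

```bash
python3 - <<'E'
from h import *
plan(.4962,.3639,.021,1.571-.087)
E
```

```text
t=44.35 shift cm [0.08 2.79 0.03] rv [ 0.  0. -0.] turn wy 0.000 q6 end -0.85 q [ 0.56  0.67  1.6  -0.    0.87 -0.93] F [ 0.1 -1.  -6.5] T [0.01 0.05 0.01] w 0.0351
```

Request:
jog_arm:
  steps:
    - [[0,0.5,0,0,0,0,3.3],[0,0.5,0,0,0,0,3.3],[0,0,0,0,0,0,3.3]]

```text
time: 44.65
eef_pos: [0.4961, 0.3639, 0.0389]
ee_rot: [-1.569, 0.067, -0.069]
ft_force: [3.5, -1.0, -5.3]
gripper_width: 0.0349
```

```bash
python3 - <<'E'
from h import *
plan(.4962,.3639,.021,1.571-.087)
held()
E
```

```text
t=44.65 shift cm [0.01 1.79 0.  ] rv [-0.001 -0.     0.001] turn wy -0.000 q6 end -0.85 q [ 0.56  0.69  1.6  -0.    0.85 -0.93] F [ 3.5 -1.  -5.3] T [-0.18 -0.65 -0.03] w 0.0349
x -70 n 1943 top y -38.7  z -22.2..24.1  mid-top z 1.4
x -60 n 2018 top y -38.6  z -22.2..24.1  mid-top z -0.1
x -50 n 2086 top y -36.1  z -21.6..19.0  mid-top z 0.7
x -40 n 1968 top y -36.1  z -17.4..19.1  mid-top z 0.9
x -30 n 1855 top y -36.1  z -16.8..18.3  mid-top z 1.1
x -20 n 1760 top y -36.1  z -16.9..18.5  mid-top z 0.8
x -10 n 1681 top y -35.9  z -25.7..19.0  mid-top z 0.6
x 0 n 1604 top y -35.9  z -16.9..18.3  mid-top z 0.8
x 10 n 684 top y -35.6  z -17.0..18.4  mid-top z 0.3
x 30 n 850 top y -35.9  z -15.7..17.4  mid-top z 0.6
x 40 n 1288 top y -35.7  z -16.7..17.9  mid-top z 0.9
x 50 n 643 top y -35.3  z -21.4..18.2  mid-top z 1.1
x 60 n 190 top y -24.0  z -22.3..23.4  mid-top z -2.2
w 0.03489845176852797 F [ 3.5 -1.  -5.3]
```

Request:
jog_arm:
  steps:
    - [[0,0.5,0,0,0,0,3.3],[0,0.5,0,0,0,0,3.3],[0,0.3,0,0,0,0,3.3],[0,0,0,0,0,0,3.3]]

```text
time: 45.1
eef_pos: [0.4951, 0.3639, 0.0249]
ee_rot: [-1.57, 0.069, -0.068]
ft_force: [2.4, 3.1, -12.3]
gripper_width: 0.035
```

```bash
python3 - <<'E'
from h import *
plan(.4962,.3639,.021,1.571-.087)
E
```

```text
t=45.10 shift cm [0.11 0.39 0.01] rv [ 0.    -0.    -0.001] turn wy -0.000 q6 end -0.85 q [ 0.56  0.71  1.6   0.    0.83 -0.93] F [  2.4   3.1 -12.3] T [ 0.65 -0.45  0.03] w 0.0350
```

Request:
jog_arm:
  steps:
    - [[0,0.3,0,0,0,0,3.3],[0,0.3,0,0,0,0,3.3],[0,0,0,0,0,0,3.3]]

```text
time: 45.4
eef_pos: [0.4953, 0.3639, 0.0207]
ee_rot: [-1.57, 0.068, -0.068]
ft_force: [-3.6, -0.1, 6.0]
gripper_width: 0.0352
```

```bash
python3 - <<'E'
from h import *
plan(.4962,.3639,.021,1.571-.087)
held()
p,d=read_camera('wrist'); save(p,'w19.png')
E
```

```text
t=45.40 shift cm [ 0.09 -0.03  0.  ] rv [-0.  0. -0.] turn wy 0.000 q6 end -0.85 q [ 0.56  0.72  1.6   0.    0.82 -0.93] F [-3.6 -0.1  6. ] T [-0.12  0.69 -0.07] w 0.0352
x -80 n 500 top y 18.8  z -26.0..26.0  mid-top z 0.4
x -70 n 2203 top y -38.5  z -26.0..25.6  mid-top z 0.9
x -60 n 2106 top y -38.5  z -26.0..25.8  mid-top z 1.1
x -50 n 2260 top y -36.0  z -26.0..25.9  mid-top z 1.0
x -40 n 1897 top y -36.1  z -17.2..16.6  mid-top z 1.3
x -30 n 1873 top y -36.0  z -22.1..18.3  mid-top z 0.8
x -20 n 2044 top y -36.0  z -26.0..26.0  mid-top z 0.9
x -10 n 2004 top y -36.0  z -26.0..26.0  mid-top z 0.8
x 0 n 1612 top y -35.9  z -25.9..25.9  mid-top z 0.9
x 10 n 706 top y -35.7  z -16.9..18.5  mid-top z 1.1
x 30 n 888 top y -36.0  z -21.7..23.5  mid-top z 0.6
x 40 n 1315 top y -35.8  z -16.7..22.9  mid-top z 1.1
x 50 n 596 top y -35.7  z -17.3..25.8  mid-top z 0.7
w 0.03522072895810448 F [-3.6 -0.1  6. ]
```

View pics/w19.png

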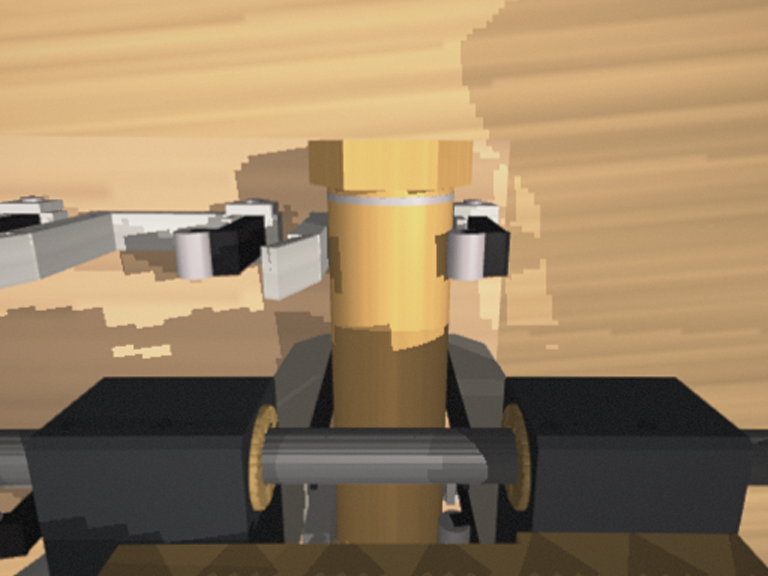

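Request:
jog_arm:
  steps:
    - [[0,0.1,0,0,0,0,3.3],[0,0,0,0,0,0,3.3],[0,-0.1,0,0,0,0,4.8],[0,0,0,0,0,0,4.8],[0,0,0,0,0,0,4.8],[0,-3,0,0,0,0,4.8],[0,-4,0,0,0,0,4.8],[0,-4,0,0,0,0,4.8],[0,-3,0,0,0,0,5.5],[0,0,0,0,0,0,5.5],[0,0,0,0,0,0,5.5]]

```text
time: 46.6
eef_pos: [0.4955, 0.3637, 0.1599]
ee_rot: [-1.569, 0.068, -0.069]
ft_force: [0.3, 0.0, 0.0]
gripper_width: 0.0546
```

```bash
cat >> h.py <<'E'
def inclip():
    m=camera_model('wrist');p,d=read_camera('wrist'); c=cloud(d,m)
    yaw=-.087;ex=np.array([np.cos(yaw),np.sin(yaw)]);ey=np.array([-ex[1],ex[0]]);O=np.array([.490,.2930])
    for n,y0 in ((1,.072),(2,0),(3,-.072)):
        A=(c[...,:2]-O)@ex*1e3;B=((c[...,:2]-O)@ey-y0)*1e3;Z=c[...,2]*1e3
        for a in (-66,-55,-30,-15,0,15,30,55,66):
            k=(abs(A-a)<4)&(abs(B)<15)&(Z<80)&(Z>30)
            if k.sum()>30:
                top=np.percentile(Z[k],97); t=k&(Z>top-2); print('clip',n,'x',a,'top z %.1f'%top,'ridge y %.1f'%B[t].mean())
    return p
E
python3 - <<'E'
from h import *
plan(.5166,-.005,.15,1.571-.05)
p=inclip(); save(p,'w20.png')
m=camera_model('top');p,d=read_camera('top'); weights(cloud(d,m),p); weights(cloud(d,m),p,.038,(.38,.14),(.6,.45)); save(p[150:260,100:330],'t20.png',3)
E
```

```text
t=46.60 shift cm [  5.29   0.99 -36.55] rv [-0.    -0.037  0.   ] turn wy -0.037 q6 end -1.53 q [ 0.56  0.53  1.53 -0.    1.08 -0.93] F [0.3 0.  0. ] T [ 0.04 -0.04 -0.01] w 0.0546
clip 1 x -66 top z 59.7 ridge y -0.2
clip 1 x -55 top z 57.0 ridge y 0.2
clip 1 x -30 top z 56.9 ridge y -0.1
clip 1 x -15 top z 56.9 ridge y 0.4
clip 1 x 0 top z 57.1 ridge y -0.3
clip 1 x 15 top z 56.6 ridge y -0.1
clip 1 x 30 top z 56.9 ridge y -0.3
clip 1 x 55 top z 57.0 ridge y -0.1
clip 1 x 66 top z 59.3 ridge y -0.2
wt px [284. 200.] n 508 rect ctr 0.5344 -0.0829 size 0.032 0.143 yaw -0.040 t-range 0.4664..0.6084 zmax 0.0510
wt px [258. 207.] n 513 rect ctr 0.5151 -0.0061 size 0.032 0.144 yaw -0.040 t-range 0.4434..0.5852 zmax 0.0524
```

View pics/w20.png

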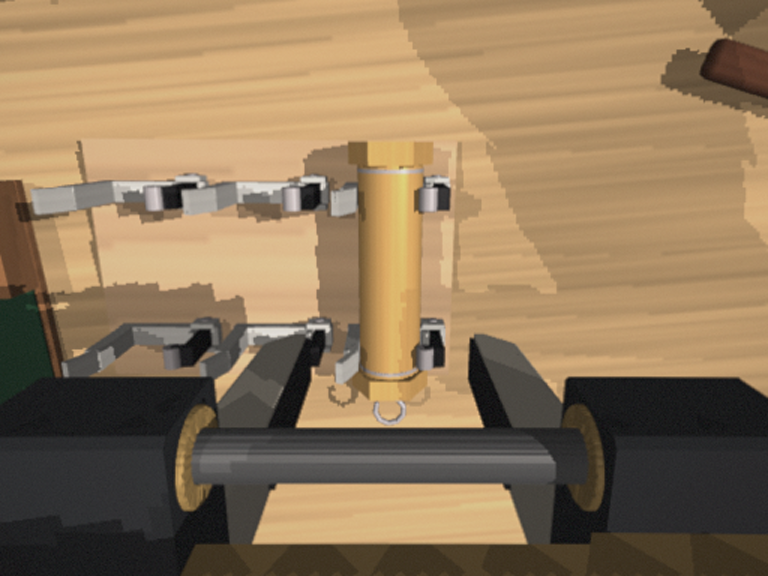

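Request:
jog_arm:
  steps:
    - [[0.44,0,-3.05,0,0,0,6],[0.44,0,-3.05,0,0,0,6],[0.44,0,-3.05,0,0,0,6],[0.44,0,-3.05,0,0,0,6],[0.44,0,-3.05,0,0,0,6],[0.44,0,-3.05,0,0,0,6],[0.44,0,-3.05,0,0,0,6],[0.44,0,-3.05,0,0,0,6],[0.44,0,-3.05,0,0,0,6],[0.44,0,-3.05,0,0,0,6],[0.44,0,-3.05,0,0,0,6],[0.45,0,-3,0,-0.037,0,6],[0,2.5,0,0,0,0,6],[0,2.5,0,0,0,0,6],[0,0,0,0,0,0,6],[0,0,0,0,0,0,6]]

```text
time: 48.3
eef_pos: [0.5161, -0.0049, 0.1095]
ee_rot: [-1.57, 0.041, -0.037]
ft_force: [0.6, 0.2, -0.1]
gripper_width: 0.0604
```

```bash
python3 - <<'E'
from h import *
plan(.5170,-.0052,.0105,1.523)
m=camera_model('wrist');p,d=read_camera('wrist'); save(p,'w21.png'); weights(cloud(d,m),p)
E
```

```text
t=48.30 shift cm [ 0.11  9.9  -0.03] rv [-0.    -0.002 -0.002] turn wy -0.002 q6 end -1.53 q [-0.1   0.44  1.83 -0.    0.87 -1.62] F [ 0.6  0.2 -0.1] T [ 0.05 -0.02  0.02] w 0.0604
wt px [259. 106.] n 1116 rect ctr 0.4524 -0.0016 size 0.036 0.013 yaw 1.540 t-range -0.0058..0.0302 zmax 0.0498
wt px [259. 195.] n 6606 rect ctr 0.5176 -0.0044 size 0.033 0.112 yaw -0.040 t-range 0.4620..0.5724 zmax 0.0473
wt px [150. 141.] n 1118 rect ctr 0.4718 -0.0778 size 0.038 0.014 yaw 1.504 t-range -0.0646..-0.0278 zmax 0.0497
wt px [155. 199.] n 3776 rect ctr 0.5214 -0.0794 size 0.033 0.080 yaw -0.181 t-range 0.4867..0.5647 zmax 0.0472
wt px [259. 279.] n 477 rect ctr 0.5813 -0.0071 size 0.037 0.012 yaw 1.494 t-range 0.0189..0.0556 zmax 0.0496
```

View pics/w21.png

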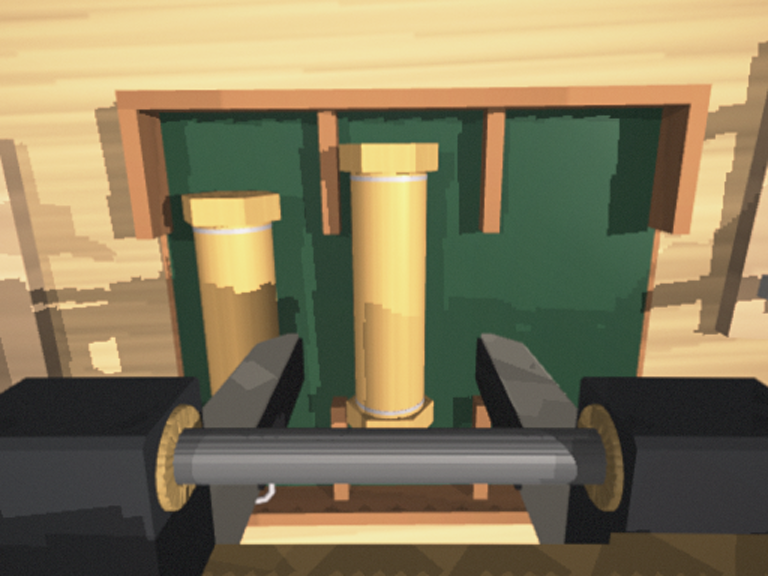

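Request:
jog_arm:
  steps:
    - [[0.1,3,-0.03,0,0,0,5.4],[0,3,0,0,0,0,5.4],[0,2.5,0,0,0,0,5.4],[0,1.4,0,0,0,0,5.4],[0,0,0,0,0,0,5.4],[0,0,0,0,0,0,3.3],[0,0,0,0,0,0,3.3],[0,0,0,0,0,0,3.3],[0,0,0,0,0,0,3.3],[0,0,0,0,0,0,3.3],[0,-1,0,0,0,0,3.3],[0,-2,0,0,0,0,3.3],[0,-4,0,0,0,0,3.3],[0,-4,0,0,0,0,3.3],[0,-3,0,0,0,0,3.3],[0,0,0,0,0,0,3.3],[0,0,0,0,0,0,3.3]]

```text
time: 50.05
eef_pos: [0.517, -0.0053, 0.1506]
ee_rot: [-1.571, 0.039, -0.039]
ft_force: [-0.5, 0.0, -5.2]
gripper_width: 0.0353
```

```bash
python3 - <<'E'
from h import *
plan(.490,.2922,.15,1.571-.087)
held()
E
```

```text
t=50.05 shift cm [-4.18  0.06 29.58] rv [ 0.     0.037 -0.   ] turn wy 0.037 q6 end -0.95 q [-0.1   0.38  1.8  -0.    0.96 -1.62] F [-0.5  0.  -5.2] T [ 0.04 -0.08 -0.03] w 0.0353
x -70 n 2353 top y -37.3  z -22.8..23.5  mid-top z 0.0
x -60 n 1909 top y -37.2  z -22.9..23.2  mid-top z -0.1
x -50 n 2046 top y -34.9  z -17.2..18.1  mid-top z 0.4
x -40 n 1930 top y -34.8  z -17.1..18.1  mid-top z 0.6
x -30 n 1832 top y -34.8  z -17.2..18.2  mid-top z 0.4
x -20 n 1725 top y -34.8  z -17.0..18.1  mid-top z 0.7
x -10 n 1652 top y -34.7  z -17.7..18.8  mid-top z 0.4
x 0 n 1572 top y -34.7  z -16.9..18.3  mid-top z 0.7
x 10 n 794 top y -34.6  z -18.4..19.7  mid-top z 1.0
x 30 n 720 top y -34.7  z -15.3..16.2  mid-top z 1.3
x 40 n 1283 top y -34.6  z -16.3..18.6  mid-top z 1.0
x 50 n 743 top y -34.3  z -16.8..18.5  mid-top z 0.9
x 60 n 280 top y -22.4  z -21.9..24.0  mid-top z 0.9
w 0.0352794755436286 F [-0.5  0.  -5.2]
```

Request:
jog_arm:
  steps:
    - [[-0.4,0,2.96,0,0.037,0,3.3],[-0.5,0,2.96,0,0,0,3.3],[-0.5,0,2.96,0,0,0,3.3],[-0.5,0,2.96,0,0,0,3.3],[-0.5,0,2.96,0,0,0,3.3],[-0.5,0,2.96,0,0,0,3.3],[-0.5,0,2.96,0,0,0,3.3],[-0.5,0,2.96,0,0,0,3.3],[-0.5,0,2.96,0,0,0,3.3],[-0.5,0,2.96,0,0,0,3.3],[0,0,0,0,0,0,3.3],[0,0,0,0,0,0,3.3],[0,0,0,0,0,0,3.3]]

```text
time: 51.4
eef_pos: [0.4927, 0.2928, 0.1497]
ee_rot: [-1.571, 0.07, -0.067]
ft_force: [0.4, -0.2, -5.5]
gripper_width: 0.0346
```

```bash
python3 - <<'E'
from h import *
plan(.4895,.2921,.06,1.571-.087)
E
```

```text
t=51.40 shift cm [-0.3   8.97 -0.08] rv [ 0.001 -0.    -0.002] turn wy -0.000 q6 end -0.95 q [ 0.46  0.47  1.65 -0.    1.02 -1.03] F [ 0.4 -0.2 -5.5] T [-0.01 -0.02 -0.04] w 0.0346
```

Request:
jog_arm:
  steps:
    - [[-0.3,3,-0.08,0,0,0,3.3],[0,3,0,0,0,0,3.3],[0,2,0,0,0,0,3.3],[0,1,0,0,0,0,3.3],[0,0,0,0,0,0,3.3],[0,0,0,0,0,0,3.3]]

```text
time: 52.0
eef_pos: [0.4907, 0.2931, 0.0617]
ee_rot: [-1.569, 0.068, -0.069]
ft_force: [-0.6, 0.8, -4.4]
gripper_width: 0.0354
```

```bash
python3 - <<'E'
from h import *
plan(.4895,.2921,.022,1.571-.087)
held()
p,d=read_camera('wrist'); save(p,'w22.png')
E
```

```text
t=52.00 shift cm [-0.12  3.97 -0.11] rv [-0.    -0.     0.001] turn wy -0.000 q6 end -0.95 q [ 0.46  0.59  1.71 -0.    0.83 -1.03] F [-0.6  0.8 -4.4] T [ 0.08 -0.02  0.  ] w 0.0354
x -70 n 2350 top y -37.4  z -22.8..23.6  mid-top z 0.1
x -60 n 1927 top y -37.2  z -22.8..23.3  mid-top z 0.4
x -50 n 2046 top y -34.9  z -17.2..18.0  mid-top z 0.7
x -40 n 1948 top y -34.9  z -23.7..25.8  mid-top z 0.7
x -30 n 1820 top y -34.8  z -17.1..18.2  mid-top z 0.6
x -20 n 1738 top y -34.8  z -17.0..18.3  mid-top z 0.5
x -10 n 1651 top y -34.8  z -17.5..18.6  mid-top z 0.7
x 0 n 1569 top y -34.7  z -16.8..18.4  mid-top z 0.8
x 10 n 786 top y -34.5  z -16.8..19.8  mid-top z 1.3
x 30 n 723 top y -34.7  z -14.7..16.9  mid-top z 1.2
x 40 n 1265 top y -34.5  z -16.4..18.6  mid-top z 0.9
x 50 n 763 top y -34.5  z -25.4..18.3  mid-top z 1.3
x 60 n 282 top y -22.8  z -21.9..24.1  mid-top z 3.1
w 0.03544084552440348 F [-0.6  0.8 -4.4]
```

View pics/w22.png

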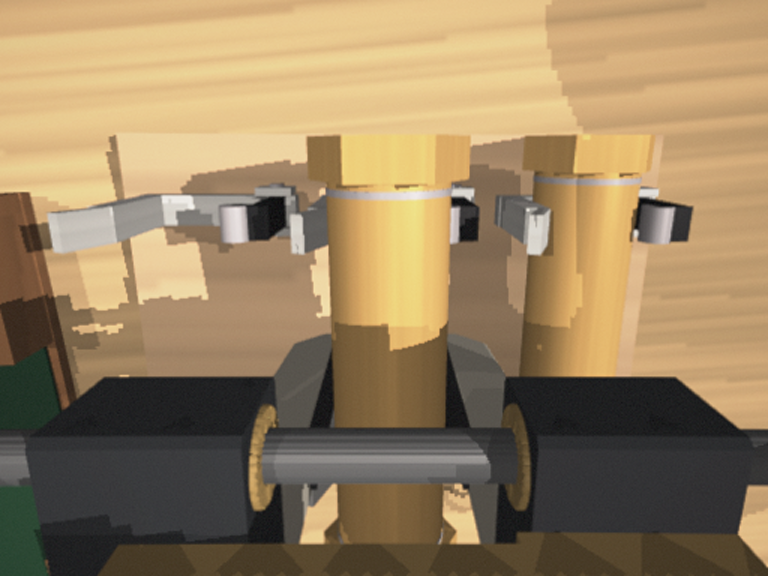

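Request:
jog_arm:
  steps:
    - [[-0.1,0.6,-0.11,0,0,0,3.3],[0,0.5,0,0,0,0,3.3],[0,0,0,0,0,0,3.3],[0,0.5,0,0,0,0,3.3],[0,0.5,0,0,0,0,3.3],[0,0.5,0,0,0,0,3.3],[0,0.5,0,0,0,0,3.3],[0,0,0,0,0,0,3.3]]

```text
time: 52.9
eef_pos: [0.4891, 0.2923, 0.0291]
ee_rot: [-1.57, 0.068, -0.068]
ft_force: [3.1, 0.0, -8.1]
gripper_width: 0.0347
```

```bash
python3 - <<'E'
from h import *
plan(.4895,.2921,.022,1.571-.087)
held()
E
```

```text
t=52.90 shift cm [ 0.04  0.71 -0.01] rv [-0. -0. -0.] turn wy -0.000 q6 end -0.95 q [ 0.46  0.64  1.73  0.    0.77 -1.03] F [ 3.1  0.  -8.1] T [ 0.08 -0.42 -0.19] w 0.0347
x -70 n 2338 top y -38.6  z -22.4..23.9  mid-top z 0.2
x -60 n 2001 top y -38.3  z -25.9..25.8  mid-top z 0.9
x -50 n 2196 top y -35.7  z -26.0..25.9  mid-top z 0.9
x -40 n 1902 top y -35.5  z -17.0..17.9  mid-top z 0.8
x -30 n 1863 top y -35.3  z -22.5..25.9  mid-top z 0.9
x -20 n 1943 top y -35.1  z -26.0..26.0  mid-top z 0.6
x -10 n 1888 top y -34.9  z -26.0..25.9  mid-top z 0.6
x 0 n 1650 top y -34.7  z -25.7..25.9  mid-top z 0.8
x 10 n 799 top y -34.4  z -16.8..18.5  mid-top z 0.6
x 30 n 680 top y -34.2  z -21.8..23.8  mid-top z 0.6
x 40 n 1239 top y -33.8  z -22.7..23.9  mid-top z 0.7
x 50 n 805 top y -33.7  z -16.6..18.7  mid-top z 0.9
x 60 n 64 top y -25.6  z -18.1..19.7  mid-top z -5.4
w 0.03472642714229668 F [ 3.1  0.  -8.1]
```

Request:
jog_arm:
  steps:
    - [[0,0.4,0,0,0,0,3.3],[0,0.3,0,0,0,0,3.3],[0,0.1,0,0,0,0,3.3],[0,0,0,0,0,0,3.3]]

```text
time: 53.35
eef_pos: [0.4889, 0.2924, 0.022]
ee_rot: [-1.57, 0.068, -0.068]
ft_force: [-2.4, 1.7, -0.4]
gripper_width: 0.0353
```

```bash
python3 - <<'E'
from h import *
plan(.4895,.2921,.022,1.571-.087)
held()
E
```

```text
t=53.35 shift cm [ 0.07  0.   -0.03] rv [-0.  0. -0.] turn wy 0.000 q6 end -0.95 q [ 0.46  0.65  1.73  0.    0.76 -1.03] F [-2.4  1.7 -0.4] T [ 0.4   0.3  -0.11] w 0.0353
x -70 n 2372 top y -37.3  z -22.5..23.7  mid-top z 0.6
x -60 n 2037 top y -37.1  z -25.9..26.0  mid-top z 0.5
x -50 n 2212 top y -34.8  z -26.0..26.0  mid-top z 0.8
x -40 n 1870 top y -34.8  z -17.2..16.3  mid-top z 0.4
x -30 n 1844 top y -34.8  z -22.3..18.4  mid-top z 0.9
x -20 n 2033 top y -34.7  z -26.0..25.9  mid-top z 0.8
x -10 n 1951 top y -34.7  z -26.0..26.0  mid-top z 0.7
x 0 n 1618 top y -34.7  z -25.9..25.8  mid-top z 0.7
x 10 n 799 top y -34.4  z -16.8..18.4  mid-top z 0.2
x 30 n 764 top y -34.8  z -21.9..23.7  mid-top z 0.7
x 40 n 1271 top y -34.6  z -17.5..18.3  mid-top z 0.6
x 50 n 685 top y -34.5  z -17.6..25.9  mid-top z 0.7
x 60 n 47 top y -26.2  z -18.3..15.8  mid-top z 3.6
w 0.035332428129800655 F [-2.4  1.7 -0.4]
```

Level, with about 5 N on the seat. I'll press a little more, then release.

Request:
jog_arm:
  steps:
    - [[0,0.15,0,0,0,0,3.3],[0,0,0,0,0,0,3.3],[0,-0.1,0,0,0,0,4.8],[0,0,0,0,0,0,4.8],[0,0,0,0,0,0,4.8],[0,-3,0,0,0,0,4.8],[0,-4,0,0,0,0,4.8],[0,-4,0,0,0,0,4.8],[0,-3,0,0,0,0,5.5],[0,0,0,0,0,0,5.5],[0,0,0,0,0,0,5.5]]

```text
time: 54.5
eef_pos: [0.4891, 0.2921, 0.1614]
ee_rot: [-1.57, 0.068, -0.069]
ft_force: [-0.6, 0.4, -0.8]
gripper_width: 0.0548
```

```bash
python3 - <<'E'
from h import *
plan(.534,-.081,.11,1.571-.045)
p=inclip(); save(p,'w23.png')
m=camera_model('top');p,d=read_camera('top'); weights(cloud(d,m),p)
E
```

```text
t=54.50 shift cm [  7.7    5.14 -36.78] rv [-0.    -0.042  0.001] turn wy -0.042 q6 end -1.68 q [ 0.46  0.45  1.66 -0.    1.03 -1.03] F [-0.6  0.4 -0.8] T [0.05 0.   0.01] w 0.0548
clip 1 x -66 top z 59.6 ridge y -0.1
clip 1 x -55 top z 57.0 ridge y -0.4
clip 1 x -30 top z 57.1 ridge y -0.5
clip 1 x -15 top z 57.0 ridge y -0.3
clip 1 x 0 top z 57.1 ridge y 0.0
clip 1 x 15 top z 57.0 ridge y -0.2
clip 1 x 30 top z 57.0 ridge y -0.3
clip 2 x -66 top z 59.7 ridge y 0.1
clip 2 x -55 top z 57.3 ridge y -0.0
clip 2 x -30 top z 57.0 ridge y 0.4
clip 2 x -15 top z 57.0 ridge y -0.2
clip 2 x 0 top z 56.8 ridge y 0.4
clip 2 x 15 top z 56.8 ridge y 0.2
clip 2 x 30 top z 56.9 ridge y 0.4
clip 2 x 55 top z 58.6 ridge y 0.1
clip 2 x 66 top z 59.2 ridge y 0.6
wt px [284. 201.] n 504 rect ctr 0.5345 -0.0818 size 0.032 0.143 yaw -0.043 t-range 0.4666..0.6087 zmax 0.0514
```

View pics/w23.png

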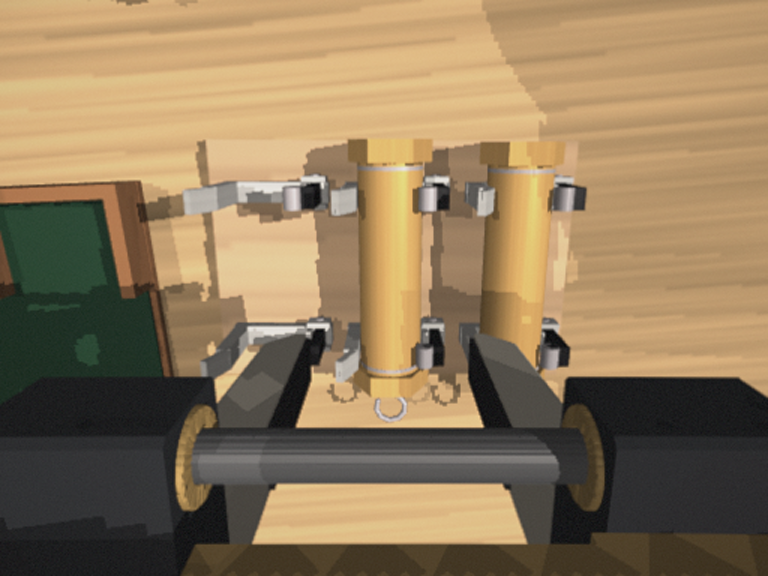

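Request:
jog_arm:
  steps:
    - [[0.6,0,-2.83,0,0,0,6],[0.6,0,-2.83,0,0,0,6],[0.6,0,-2.83,0,0,0,6],[0.6,0,-2.83,0,0,0,6],[0.6,0,-2.83,0,0,0,6],[0.6,0,-2.83,0,0,0,6],[0.6,0,-2.83,0,0,0,6],[0.6,0,-2.83,0,0,0,6],[0.6,0,-2.83,0,0,0,6],[0.6,0,-2.83,0,0,0,6],[0.6,0,-2.83,0,0,0,6],[0.6,0,-2.83,0,0,0,6],[0.6,0,-2.83,0,-0.042,0,6],[0,2.5,0,0,0,0,6],[0,2.5,0,0,0,0,6],[0,0,0,0,0,0,6],[0,0,0,0,0,0,6]]

```text
time: 56.3
eef_pos: [0.5345, -0.0809, 0.111]
ee_rot: [-1.57, 0.037, -0.034]
ft_force: [0.1, 1.0, 0.3]
gripper_width: 0.06
```

```bash
python3 - <<'E'
from h import *
plan(.536,-.081,.0105,1.525)
m=camera_model('wrist');p,d=read_camera('wrist'); save(p,'w24.png'); weights(cloud(d,m),p)
E
```

```text
t=56.30 shift cm [ 0.17 10.05 -0.  ] rv [-0.     0.001 -0.002] turn wy 0.001 q6 end -1.67 q [-0.24  0.47  1.77  0.    0.9  -1.76] F [0.1 1.  0.3] T [-0.   -0.01  0.01] w 0.0600
wt px [258. 108.] n 1095 rect ctr 0.4720 -0.0777 size 0.037 0.013 yaw 1.543 t-range -0.0830..-0.0464 zmax 0.0498
wt px [259. 196.] n 6505 rect ctr 0.5371 -0.0803 size 0.033 0.112 yaw -0.037 t-range 0.4844..0.5946 zmax 0.0473
wt px [260. 280.] n 454 rect ctr 0.6006 -0.0825 size 0.036 0.012 yaw 1.529 t-range -0.0751..-0.0391 zmax 0.0493
```

View pics/w24.png

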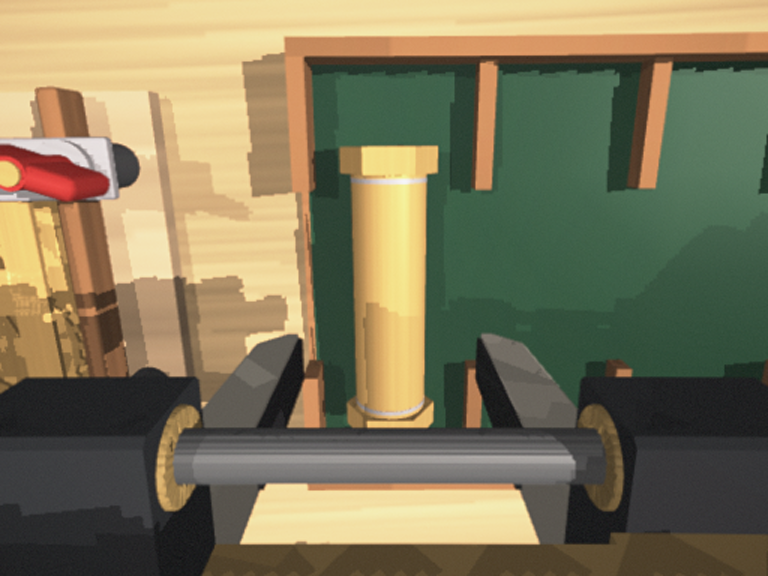

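Request:
jog_arm:
  steps:
    - [[0.2,3,0,0,-0.007,0,5.2],[0,3,0,0,0,0,5.2],[0,2.5,0,0,0,0,5.2],[0,1.55,0,0,0,0,5.2],[0,0,0,0,0,0,5.2],[0,0,0,0,0,0,3.3],[0,0,0,0,0,0,3.3],[0,0,0,0,0,0,3.3],[0,0,0,0,0,0,3.3],[0,0,0,0,0,0,3.3],[0,-1,0,0,0,0,3.3],[0,-2,0,0,0,0,3.3],[0,-4,0,0,0,0,3.3],[0,-4,0,0,0,0,3.3],[0,-3,0,0,0,0,3.3],[0,0,0,0,0,0,3.3],[0,0,0,0,0,0,3.3]]

```text
time: 58.05
eef_pos: [0.5362, -0.081, 0.1503]
ee_rot: [-1.57, 0.03, -0.029]
ft_force: [0.2, 0.1, -7.1]
gripper_width: 0.0352
```

```bash
python3 - <<'E'
from h import *
plan(.4832,.2204,.15,1.571-.087)
held()
E
```

```text
t=58.05 shift cm [-6.44  0.04 29.92] rv [-0.     0.049 -0.001] turn wy 0.049 q6 end -1.06 q [-0.24  0.42  1.74 -0.    0.99 -1.77] F [ 0.2  0.1 -7.1] T [ 0.06  0.07 -0.02] w 0.0352
x -70 n 2299 top y -37.1  z -22.3..23.8  mid-top z 0.1
x -60 n 1934 top y -37.0  z -22.4..23.8  mid-top z 1.0
x -50 n 2038 top y -34.6  z -17.0..18.2  mid-top z 0.7
x -40 n 1921 top y -34.5  z -17.0..18.4  mid-top z 0.9
x -30 n 1823 top y -34.5  z -17.0..18.3  mid-top z 0.6
x -20 n 1729 top y -34.5  z -16.9..18.2  mid-top z 0.7
x -10 n 1660 top y -34.6  z -18.4..19.0  mid-top z 0.6
x 0 n 1569 top y -34.5  z -16.9..18.3  mid-top z 0.3
x 10 n 820 top y -34.4  z -18.4..19.7  mid-top z 0.3
x 30 n 700 top y -34.5  z -15.3..16.3  mid-top z 0.5
x 40 n 1270 top y -34.3  z -16.9..17.9  mid-top z 0.5
x 50 n 765 top y -34.3  z -16.6..18.3  mid-top z 0.8
x 60 n 273 top y -22.5  z -21.9..23.5  mid-top z 0.5
w 0.035193772428159985 F [ 0.2  0.1 -7.1]
```

Request:
jog_arm:
  steps:
    - [[-0.5,0,2.99,0,0.049,0,3.3],[-0.8,0,2.99,0,0,0,3.3],[-0.8,0,2.99,0,0,0,3.3],[-0.8,0,2.99,0,0,0,3.3],[-0.8,0,2.99,0,0,0,3.3],[-0.8,0,2.99,0,0,0,3.3],[-0.8,0,2.99,0,0,0,3.3],[-0.8,0,2.99,0,0,0,3.3],[-0.8,0,2.99,0,0,0,3.3],[-0.8,0,2.99,0,0,0,3.3],[0,0,0,0,0,0,3.3],[0,0,0,0,0,0,3.3],[0,0,0,0,0,0,3.3]]

```text
time: 59.4
eef_pos: [0.4841, 0.2224, 0.1497]
ee_rot: [-1.571, 0.07, -0.067]
ft_force: [0.3, -0.4, -7.4]
gripper_width: 0.035
```

```bash
python3 - <<'E'
from h import *
plan(.4832,.2204,.06,1.571-.087)
E
```

```text
t=59.40 shift cm [-0.06  8.97 -0.2 ] rv [ 0.001 -0.    -0.002] turn wy -0.000 q6 end -1.06 q [ 0.34  0.4   1.76 -0.    0.98 -1.14] F [ 0.3 -0.4 -7.4] T [ 0.05 -0.02 -0.05] w 0.0350
```

Request:
jog_arm:
  steps:
    - [[-0.06,3,-0.2,0,0,0,3.3],[0,3,0,0,0,0,3.3],[0,2,0,0,0,0,3.3],[0,1,0,0,0,0,3.3],[0,0,0,0,0,0,3.3],[0,0,0,0,0,0,3.3]]

```text
time: 60.0
eef_pos: [0.4844, 0.2211, 0.0616]
ee_rot: [-1.569, 0.068, -0.069]
ft_force: [-0.1, -0.1, -6.4]
gripper_width: 0.0348
```

```bash
python3 - <<'E'
from h import *
plan(.4832,.2204,.022,1.571-.087)
held()
E
```

```text
t=60.00 shift cm [-0.12  3.96 -0.08] rv [-0.    -0.001  0.001] turn wy -0.001 q6 end -1.06 q [ 0.34  0.54  1.82 -0.    0.78 -1.14] F [-0.1 -0.1 -6.4] T [ 0.05 -0.06 -0.03] w 0.0348
x -70 n 2332 top y -37.2  z -22.4..23.9  mid-top z 0.5
x -60 n 1922 top y -37.0  z -22.4..23.9  mid-top z 0.9
x -50 n 2042 top y -34.6  z -21.4..18.3  mid-top z 0.6
x -40 n 1928 top y -34.6  z -22.8..18.4  mid-top z 0.6
x -30 n 1825 top y -34.6  z -16.8..18.4  mid-top z 0.7
x -20 n 1728 top y -34.5  z -16.7..18.3  mid-top z 0.6
x -10 n 1640 top y -34.6  z -18.2..18.4  mid-top z 0.7
x 0 n 1577 top y -34.5  z -16.8..18.4  mid-top z 0.9
x 10 n 800 top y -34.3  z -16.8..18.4  mid-top z 1.7
x 30 n 716 top y -34.6  z -14.6..16.4  mid-top z 0.8
x 40 n 1269 top y -34.5  z -16.8..18.0  mid-top z 1.0
x 50 n 765 top y -34.3  z -25.2..18.5  mid-top z 0.7
x 60 n 274 top y -22.1  z -21.9..23.7  mid-top z -1.6
w 0.034849581099932615 F [-0.1 -0.1 -6.4]
```

Request:
jog_arm:
  steps:
    - [[-0.1,0.6,-0.08,0,0,0,3.3],[0,0.5,0,0,0,0,3.3],[0,0,0,0,0,0,3.3],[0,0.5,0,0,0,0,3.3],[0,0.5,0,0,0,0,3.3],[0,0.5,0,0,0,0,3.3],[0,0.5,0,0,0,0,3.3],[0,0,0,0,0,0,3.3]]

```text
time: 60.85
eef_pos: [0.4825, 0.2205, 0.029]
ee_rot: [-1.57, 0.069, -0.068]
ft_force: [2.7, -1.7, -11.8]
gripper_width: 0.0353
```

```bash
python3 - <<'E'
from h import *
plan(.4832,.2204,.022,1.571-.087)
held()
E
```

```text
t=60.85 shift cm [ 0.07  0.7  -0.  ] rv [ 0.    -0.    -0.001] turn wy -0.000 q6 end -1.06 q [ 0.34  0.59  1.83  0.    0.72 -1.14] F [  2.7  -1.7 -11.8] T [-0.29 -0.43 -0.13] w 0.0353
x -70 n 2294 top y -37.6  z -22.0..23.9  mid-top z 1.3
x -60 n 2002 top y -37.4  z -25.9..26.0  mid-top z 1.2
x -50 n 2175 top y -34.9  z -26.0..26.0  mid-top z 1.0
x -40 n 1907 top y -34.8  z -17.2..17.6  mid-top z 0.8
x -30 n 1832 top y -34.8  z -22.6..24.1  mid-top z 1.0
x -20 n 1966 top y -34.7  z -25.9..26.0  mid-top z 0.8
x -10 n 1898 top y -34.6  z -26.0..26.0  mid-top z 0.7
x 0 n 1648 top y -34.5  z -26.0..25.7  mid-top z 0.5
x 10 n 816 top y -34.3  z -16.8..18.4  mid-top z 0.8
x 30 n 705 top y -34.3  z -22.0..23.8  mid-top z 1.2
x 40 n 1265 top y -34.1  z -22.7..24.7  mid-top z 0.5
x 50 n 763 top y -34.0  z -17.3..17.1  mid-top z 1.0
x 60 n 50 top y -25.9  z -18.1..19.4  mid-top z -2.3
w 0.035345302951886426 F [  2.7  -1.7 -11.8]
```

Request:
jog_arm:
  steps:
    - [[0,0.4,0,0,0,0,3.3],[0,0.3,0,0,0,0,3.3],[0,0.15,0,0,0,0,3.3],[0,0,0,0,0,0,3.3]]

```text
time: 61.3
eef_pos: [0.4827, 0.2207, 0.0221]
ee_rot: [-1.57, 0.068, -0.068]
ft_force: [-4.3, -2.0, 6.1]
gripper_width: 0.0358
```

```bash
python3 - <<'E'
from h import *
plan(.4832,.2204,.022,1.571-.087)
E
```

```text
t=61.30 shift cm [ 0.06  0.01 -0.03] rv [-0.  0. -0.] turn wy 0.000 q6 end -1.06 q [ 0.34  0.6   1.83  0.    0.7  -1.14] F [-4.3 -2.   6.1] T [-0.35  0.67 -0.08] w 0.0358
```

Request:
jog_arm:
  steps:
    - [[0,0.1,0,0,0,0,3.3],[0,0,0,0,0,0,3.3],[0,-0.1,0,0,0,0,4.8],[0,0,0,0,0,0,4.8],[0,0,0,0,0,0,4.8],[0,-3,0,0,0,0,4.8],[0,-4,0,0,0,0,4.8],[0,-4,0,0,0,0,4.8],[-1,-3,2,0,0,0,5.5],[-1,-3,3,0,0,0,5.5],[0,0,2,0,0,0,5.5],[0,0,0,0,0,0,5.5],[0,0,0,0,0,0,5.5]]

```text
time: 62.6
eef_pos: [0.4686, 0.2917, 0.1908]
ee_rot: [-1.57, 0.068, -0.067]
ft_force: [-0.0, 0.2, -0.3]
gripper_width: 0.0548
```

```bash
python3 - <<'E'
from h import *
plan(.4832,.2204,.2,1.571-.087)
p=inclip(); save(p,'w25.png')
m=camera_model('top');p,d=read_camera('top'); save(p,'t25.png'); bolts(cloud(d,m),p)
p,d=read_camera('scene'); save(p,'s25.png')
for l in ('oil_bottle','screwdriver','loupe'):
    for o in spotter.boxes_of('scene',l)[:2]: print(l,round(o['score'],2),np.round(o['centre'],3))
E
```

```text
t=62.60 shift cm [ 2.07 -0.91 -6.98] rv [ 0.001  0.001 -0.001] turn wy 0.001 q6 end -1.06 q [ 0.47  0.39  1.68 -0.    1.08 -1.01] F [-0.   0.2 -0.3] T [ 0.04  0.01 -0.02] w 0.0548
clip 1 x -66 top z 59.6 ridge y 0.1
clip 1 x -55 top z 57.0 ridge y -0.4
clip 1 x -30 top z 57.0 ridge y -0.4
clip 1 x -15 top z 57.0 ridge y -0.4
clip 1 x 0 top z 56.9 ridge y 0.0
clip 1 x 15 top z 56.9 ridge y -0.3
clip 1 x 30 top z 56.6 ridge y 4.3
clip 2 x -66 top z 59.6 ridge y 0.3
clip 2 x -55 top z 57.1 ridge y 0.2
clip 2 x -30 top z 56.9 ridge y 0.5
clip 2 x -15 top z 56.9 ridge y 0.3
clip 2 x 0 top z 57.0 ridge y 0.4
clip 2 x 15 top z 56.9 ridge y 0.5
clip 2 x 30 top z 57.0 ridge y 0.8
clip 2 x 55 top z 58.5 ridge y 0.5
clip 2 x 66 top z 59.5 ridge y 0.2
clip 3 x -66 top z 59.5 ridge y 0.7
clip 3 x -55 top z 57.0 ridge y 1.0
clip 3 x -30 top z 56.9 ridge y 1.0
clip 3 x -15 top z 57.0 ridge y 0.9
clip 3 x 0 top z 56.8 ridge y 0.7
clip 3 x 15 top z 56.8 ridge y 0.5
clip 3 x 30 top z 55.7 ridge y -5.3
bolt 1 30 rect ctr 0.4660 -0.2150 size 0.0365 0.0084 mean [ 0.4651 -0.2172] bar yaw 1.143
bolt 2 48 rect ctr 0.4627 -0.3629 size 0.0368 0.0113 mean [ 0.462  -0.3616] bar yaw 0.399
bolt 3 29 rect ctr 0.5812 -0.3646 size 0.0077 0.0401 mean [ 0.581  -0.3638] bar yaw -1.228
bolt 4 45 rect ctr 0.5854 -0.2167 size 0.0394 0.0101 mean [ 0.5847 -0.2165] bar yaw 0.725
oil_bottle 0.62 [0.803 0.168 0.035]
screwdriver 0.86 [ 0.849 -0.13   0.022]
loupe 0.47 [ 0.785 -0.004  0.031]
loupe 0.45 [0.51 0.21 0.05]
```

View pics/w25.png

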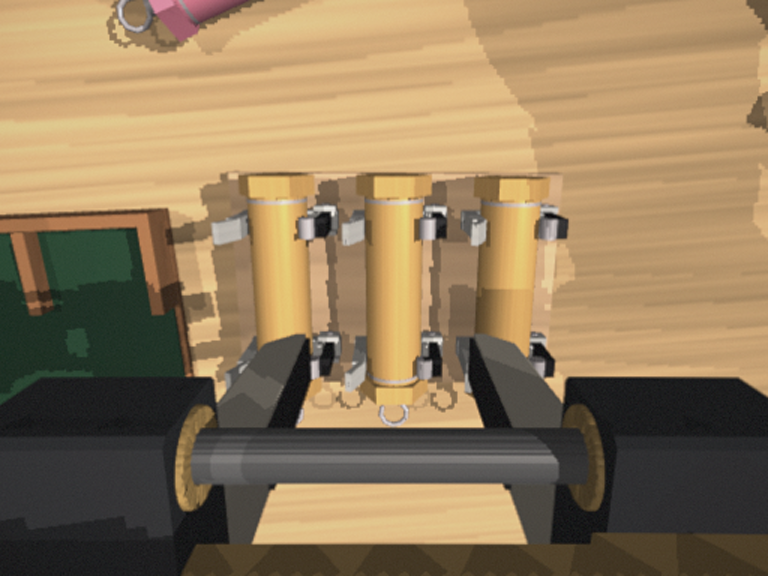

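View pics/s25.png

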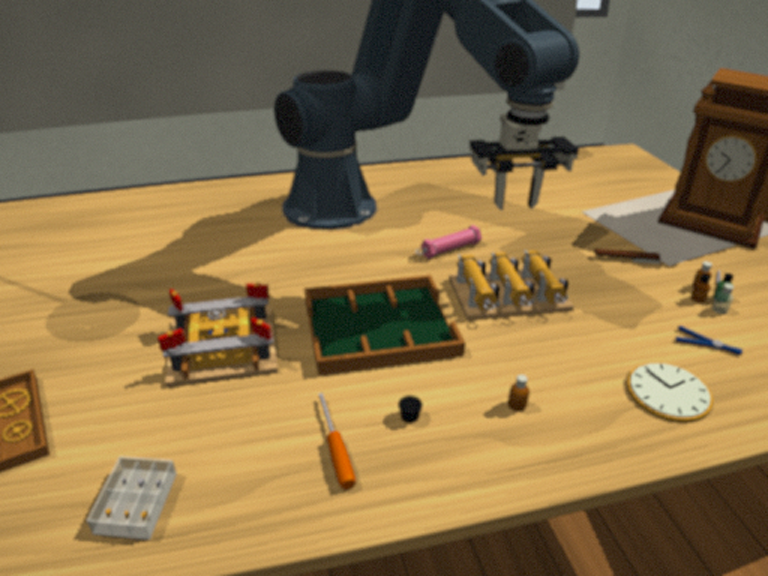

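```bash
python3 -c "
from h import *
print(ticket.finish_job())"
```

```text
the job is handed in; nothing more can be done
None
```

The wall clock job is done and handed in at about 63 s of the 210 s allowed. `ticket.finish_job()` gives no verdict, so what follows is from my own checks.

- **Bolts:** I turned them in the order 1, 3, 4, 2, with the second diagonally opposite the first. Each one ended against a hard stop: the wrist torque rose to 0.6–0.8 N m, compared with about 0.06 N m while turning.
- **Bolt turn angles:** In the pictures bolts 2, 3 and 4 turned about 2.0–2.1 rad, but bolt 1 turned only about 1.5 rad. I re-gripped bolt 1 and tested it twice more, and it hit the same firm stop both times. I take it that bolt 1 started partly turned.
- **Weights:** All three brass weights are in clips 1, 2 and 3. In the last wrist picture they lie level, with their end caps outside the forks and the jaw noses I could see closed over them. Two of the six near and far ends were hidden by the fingers. Sideways they were within about 1 mm of the clip centre. Their tops read 57 mm high where 56 was expected, which matches the roughly 1 mm camera error I saw on weights lying in the tray.
- **Knocked weight:** The middle weight was shifted by about 2 cm early on. I measured it again before picking it up.
- **Other items:** The oil bottle, screwdriver, loupe and pink look-alike appear where they were at the start. At hand-in the gripper was open and clear of everything.

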